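Tilt a drive module out of a packed rack and pin it in the bench dock

ROBOT

A 6-joint arm with a two-finger parallel gripper is mounted at the origin on a cart in front of the work surface, level with it; the furniture and walls round the work are solid. World frame = base frame: x ahead of the robot, y to its left, z up, the work surface at z = 0. Lengths are in m, angles in rad, forces in N, time in s.
With the tool pointing down it reaches from about 0.3 to 0.75 m from the base axis. Payload 8.5 kg.
Tool frame: the origin (TCP) lies between the finger pads; the fingertips stand arm.nose_length ahead of it and the grasp point (between the pads) lies 3 mm ahead of it (arm.nose_length is the distance from the TCP to the fingertips, in m); z points along the fingers, y is the line along which they close (so a half turn about z gives the same grasp; the last joint's range is limited). The gripper opens to 85 mm and grips with 20 to 120 N. Pads are 22 mm wide; open, the fingers measure 114 mm over their backs; the gripper's body (76 mm by 85 mm) begins 54 mm behind the grasp point. The pads swing forward as they close: fully open they stand 13 mm farther back than shut.
Start: joints at [0.894, 0.381, 1.297, -0, 1.464, -0.215], TCP at [0.245, 0.492, 0.253] pointing down, gripper open.
Joint ranges: [-3.11, 3.11], [-0.89, 2.33], [0.22, 2.48], [-1.42, 4.56], [0.17, 2.85], [-2.88, 2.88]. Speed limits (rad/s): [2.39, 2.39, 3.14, 3.14, 3.14, 3.14].

INTERFACE

Orientations are given as a unit quaternion [w, x, y, z].
In Python, from station import arm gives the robot as it stands.
- The arm moves only by the tool step_arm, never from a script. Its argument "commands" is one flat list of numbers, 7 for each row, row after row: the shift along the tool's x, y, z in cm, then the turn, a rotation vector about the tool's x, y, z in degrees, then the opening, from 0 (shut) to 1 (fully open). A call has 1 to 10 rows; each row shifts and turns the commanded pose from where the row before left it, along the tool's axes as they then stand; what a row does not reach is not made up. A row lasts 1/12 s, in which the tool goes at most 41.7 mm and 7.16 degrees, less where a joint would pass 70% of its speed; a pose out of reach is approached as far as the arm can. A call with a gripper value outside its range is refused whole. The fingers move at their own pace and stop on an object; the grip force is fixed at half the most. Time passes only in rows, so rows that do not move let the fingers close. It gives the time, the measured TCP pose, the force, the opening and the grip force at its end, in the units of the state.
- arm.observe(): the state, without advancing time (a new reading comes with each control period).
- arm.capture(name): name is "side" or "top"; returns the picture (400x640x3 uint8, blue, green, red); there is no depth.
- arm.camera_info(name): a dict with "fx", "fy", "cx", "cy" (pixels), "origin" and "attitude" of the camera in the world. Camera axes: x right, y down, z forward; pixel columns grow to the right and rows downward; lengths in m; the calibration is good to about 2 mm. A picture is of the moment at which its call begins. camera_info takes no time and is no camera call.
- arm.sign_off(): hands the job in; it is judged then, once.
The state is a dict: "time": time; "q": joint angles; "joint_vel": joint speeds; "joint_torque": joint torques, N m; "ee_pos": TCP position; "ee_rot": TCP orientation; "force": force on the tool from outside, world axes, zero at the start; "moment": the same for the moment, N m; "grip_width": finger opening in m; "grasp_force": force on a finger pad.
Only numpy, scipy, OpenCV 4.12 (cv2) and the standard library are available. Lean on these libraries where they do the work, as an engineer would, in place of code of your own. Each camera call takes 0.05 s, during which the arm holds its last target. There are 200 camera calls.

TASK

The drive module with the round fan on its front has to go on test: tilt it forward out of its packed row, from under the wiring duct, and stand it fully home in the bench dock with its locking eye between the two clevis cheeks. Then lock it there by pushing the lock pin through both cheeks and the eye until its collar is up against the cheek. Leave the other modules seated in the rack and do not push the multimeter about.

Things in the scene. Friction and masses are not known exactly. Their poses are not given: they have to be found in the camera images.
- rack: Fixed sheet-steel rack, 124 (x) x 220 (y) x 192 (z) mm, holding five modules side by side along its y, 41.5 mm apart (1.5 mm gaps). Origin: centre of its underside; x to its back, y to its left, z up. Floor 8 mm up; inner face of the back sheet at x = +59 mm. The lip and the duct keep a module from coming straight up or straight forward; tilted forward it comes free.
- rack_lip (a point): Upper inner edge of the rack's 3 mm thick front lip, mid-length, at rack (-57, 0, 26) mm, 18 mm above the floor. Turned forward about this edge by 0.45 to 0.55 rad (top towards rack -x) a module clears the duct, also while it turns; then it slides out along its own slope.
- rack_duct (a point): Lower front edge of the wiring duct (a solid box, x +15 to +60, z 150 to 192 mm of the rack) that lies over the rear of the whole row, 12 mm above the modules' tops; mid-length, at rack (15, 0, 150) mm.
- drive_fan: Module to move: grey housing 110 (x) x 40 (y) x 130 (z) mm, 0.25 to 0.5 kg, round 36 mm fan guard on its front and one on top; in one of the rack's three inner places, parallel to the rack. The others have terminal strips, no fan. Origin: centre of its underside; x to its back, z up; front face x = -55, back +55 mm; upper rear edge cut off 35 x 35 mm. Up to 2 mm play to the lip, 4 mm to the back.
- fan_grip (a point): Point on drive_fan's grip blade, at module (-47.8, 0, 157.4) mm. The blade is a flat bar 12 mm thick, 26 mm wide (y), 44 mm high on the module's top, rooted at module x = -42, z = 130 mm, leaning forward (top to -x) 0.21 rad from the module's z; this point is 28 mm up it. Grip it across its thickness, fingers before and behind it, tool along the blade. All modules have one.
- fan_eye (a point): Centre of the 14 mm hole through drive_fan's locking eye, at module (-89, -10, 54) mm: an upright steel plate 10 mm thick (y), 30 mm high, standing 51 mm out from the front face. The hole runs along the module's y. All modules have one.
- module_a: Neighbour module with two terminal strips on its front, same housing, 0.35 kg, in one of the three inner places. Origin: centre of its underside, z up. Stays in the rack.
- module_b: As module_a, in another of the three inner places.
- module_end_l: As module_a, at the left end of the row (rack y = +83 mm).
- module_end_r: As module_a, at the right end of the row (rack y = -83 mm).
- dock: Fixed bench dock, dark steel base 182 x 96 x 10 mm. Origin: on the bench under the module's place; x to its back, z up; the module stands in it parallel to it. Guides with flared tops (33 mm high) leave 46 mm in y and 115 in x for the 40 x 110 housing. In front a steel clevis: two cheeks 8 mm thick, 36 wide, 82 high, 20 apart, outer faces at dock y = -28 and +8 mm; the eye goes between.
- dock_seat (a point): Centre of the module's place on top of the base plate, dock (0, 0, 10) mm: the module's origin comes here. Axes as the dock.
- dock_hole (a point): Middle of the clevis, on the axis of the 14 mm holes through both cheeks, dock (-89, -10, 64) mm; they run along the dock's y. Axes as the dock. With the module home the hole of its eye is here too.
- lock_pin: Loose lock pin lying on the bench, 130 mm long, 0.12 kg. Body y is its axis, tip at +y (towards the robot's left). Black handle 20 x 20 mm, y -30 to 30; collar 20 mm across, y 30 to 36; steel shank 10 mm across, tapered nose, y 36 to 100. Origin: centre of the handle's underside, z up; axis 10 mm above it. Held by the handle's outer half it goes in from the dock's right beside the module.
- pin_tip (a point): Tip of the lock pin, on its axis, at pin (0, 100, 10) mm.
- pin_collar (a point): Front face of the pin's collar, on its axis, at pin (0, 36, 10) mm; fully in, it meets the near cheek's outer face, 18 mm from dock_hole.
- multimeter: Bystander: multimeter lying on the bench left of and behind the dock, 145 x 72 x 43 mm. Origin: centre of its underside.

How it is judged:
By the outcome, as a careful person would: the job done as asked, in the order asked, and still so for the second after the job is handed in, with the robot touching nothing.
It also fails if it takes over 54 s, if anything falls off the work surface, if the arm or the gripper's body presses on something with over 40 N, if the wrist force passes 120 N, or if a joint passes its speed limit or range.

## Working session

There is one attempt and no reset: what is moved stays moved. The work goes in short steps, Python scripts to look and compute and a tool call to move; the robot and the scene stay as the last step left them, time stands still between calls to the robot, and variables do not carry over. Pictures are saved under pics/ and viewed, at most 10 in all, crops included, and the job is handed in when it is done.

Besides the shell and the picture viewer there is one more tool, called after "Call:" as a command line: name --argument value ..., lists and objects as JSON in quotes. step_arm: Moves the arm, as the interface text tells. Its arguments: {"type":"object","properties":{"commands":{"type":"array"}},"required":["commands"]}

```bash
ls; mkdir -p pics
python3 - <<'E'
from station import arm
import cv2
print(arm.observe()); print(arm.nose_length)
for n in("side","top"):
    cv2.imwrite(f"pics/{n}0.png",arm.capture(n)); print(n,arm.camera_info(n))
E
```

```text
pics
{'time': 0.0, 'q': array([ 8.93686815e-01,  3.81190722e-01,  1.29826599e+00,  2.62158897e-06,
        1.46363480e+00, -2.15277423e-01]), 'joint_vel': array([-0.00200338, -0.00159139, -0.0011589 , -0.00156087,  0.00042838,
       -0.0005059 ]), 'joint_torque': array([ 1.47701336e-03, -4.48462951e+01, -2.31280518e+01, -1.20810346e-04,
        4.75770226e-03, -9.08631506e-06]), 'ee_pos': array([0.24488962, 0.4921681 , 0.25271284]), 'ee_rot': array([-3.24580702e-04,  2.28869422e-01,  9.73456843e-01, -6.75495625e-04]), 'force': array([-1.1463342 , -0.28284723,  0.0038514 ]), 'moment': array([-0.01222028,  0.03026543, -0.01580476]), 'grasp_force': 0.0, 'grip_width': 0.08531990320453765}
0.022
side {'fx': 439.730519908703, 'fy': 439.730519908703, 'cx': 316.1675863266244, 'cy': 198.70147830322108, 'origin': array([-0.14520216, -0.15240182,  1.16998108]), 'attitude': array([-0.2119267 ,  0.70436507, -0.64734711,  0.19974643])}
top {'fx': 411.6991290165876, 'fy': 411.6991290165876, 'cx': 316.2369181994344, 'cy': 200.05307675933102, 'origin': array([ 0.34757845, -0.09454339,  1.46481445]), 'attitude': array([ 0.06436177, -0.70413098,  0.70445646, -0.06162979])}
```

View pics/side0.png

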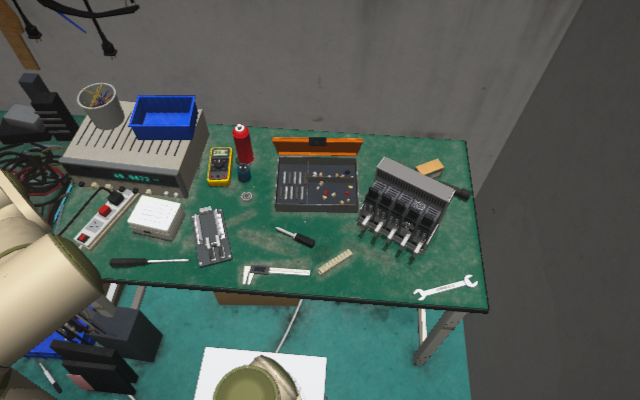

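View pics/top0.png

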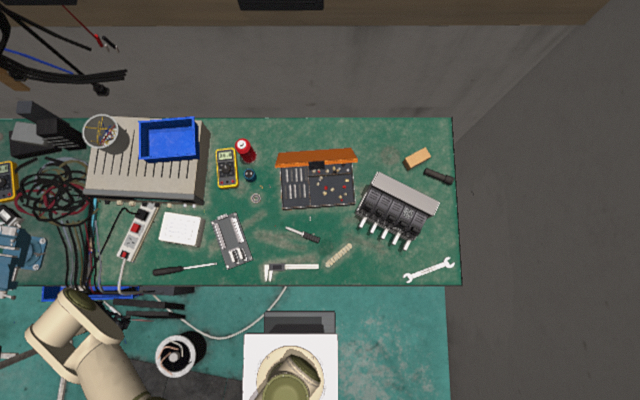

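The side view shows the rack at about (405,205), the dock at (212,235) and the probable pin at (295,237). In the top view they are at (398,210), (232,240) and (302,234), with the multimeter at (226,168). I'll zoom in on these.

Run:
```python
import cv2,numpy as np
s=cv2.imread("pics/side0.png");t=cv2.imread("pics/top0.png")
def crop(im,x,y,w,h,W,H):
    c=cv2.resize(im[y:y+h,x:x+w],(W,H),interpolation=cv2.INTER_CUBIC)
    return cv2.convertScaleAbs(c,alpha=1.4,beta=15)
# scale 4
a=crop(s,355,155,100,100,400,400) ; b=crop(t,350,165,100,100,400,400)
cv2.imwrite("pics/c1.png",np.hstack([a,b]))
a=crop(s,185,200,140,75,800,428);
a=crop(s,185,200,133,50+25,708,400)
a=crop(s,188,200,130,75,693,400); b=crop(t,205,205,130,75,520,300)
a=crop(s,188,200,130,75,520,300)
cv2.imwrite("pics/c2.png",np.vstack([a,b]))
```

```text
(no output)
```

View pics/c1.png

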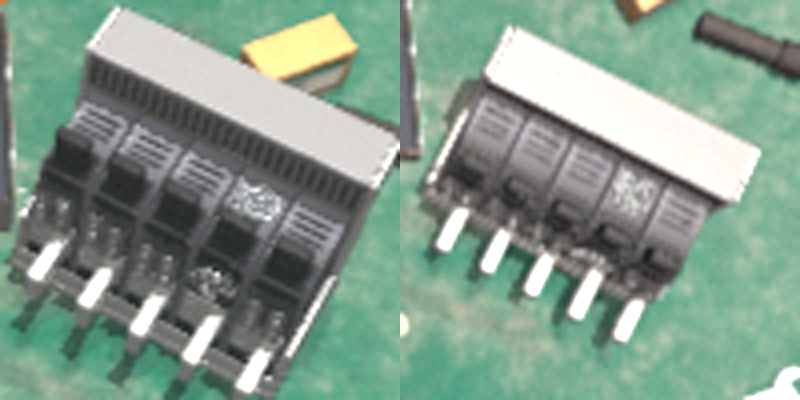

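View pics/c2.png

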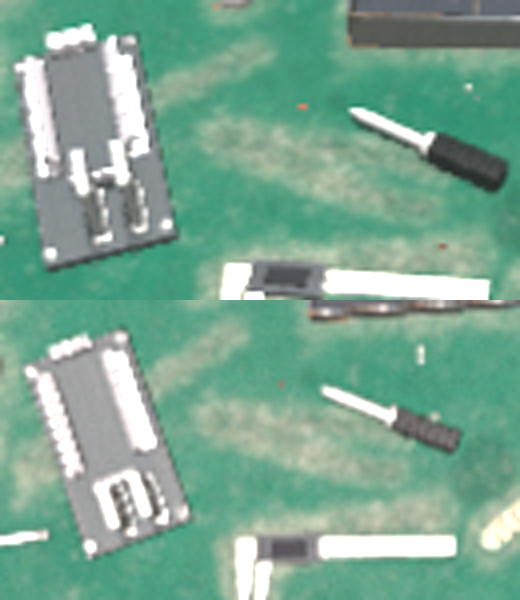

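Fan module: fourth from the left (rack y = -41.5 mm), with its fans at side (408,226) and top (408,213). The dock's clevis is at its front (robot) end, near top (237,229). The pin lies with its tip at top (286,227) and handle end at (319,240).

```bash
cat > h.py <<'E'
from station import arm
import cv2,numpy as np
from scipy.spatial.transform import Rotation as R
def rot(q): return R.from_quat(np.roll(q,-1))
CI={n:arm.camera_info(n) for n in("side","top")}
def cast(n,px,z):
    c=CI[n];p=np.atleast_2d(px).astype(float)
    d=np.c_[(p[:,0]-c["cx"])/c["fx"],(p[:,1]-c["cy"])/c["fy"],np.ones(len(p))]
    d=rot(c["attitude"]).apply(d);o=c["origin"]
    return o+d*((z-o[2])/d[:,2])[:,None]
def tri(ps,pt):
    A=[];b=[]
    for n,p in(("side",ps),("top",pt)):
        o=CI[n]["origin"];d=cast(n,p,0)[0]-o;d/=np.linalg.norm(d);P=np.eye(3)-np.outer(d,d);A.append(P);b.append(P@o)
    return np.linalg.lstsq(np.vstack(A),np.hstack(b),rcond=None)[0]
def proj(n,P):
    c=CI[n];v=rot(c["attitude"]).inv().apply(np.atleast_2d(P)-c["origin"])
    return np.c_[c["cx"]+c["fx"]*v[:,0]/v[:,2],c["cy"]+c["fy"]*v[:,1]/v[:,2]]
def blob(im,box,fn,k=6):
    "largest contour of mask fn(hsv) in box, at k-fold upsampling, in image pixels"
    x,y,w,h=box;u=cv2.resize(im[y:y+h,x:x+w],None,fx=k,fy=k,interpolation=cv2.INTER_CUBIC)
    m=fn(cv2.cvtColor(u,cv2.COLOR_BGR2HSV).astype(int)).astype(np.uint8)
    m=cv2.morphologyEx(m,cv2.MORPH_OPEN,np.ones((k//2,k//2)))
    c=max(cv2.findContours(m,cv2.RETR_EXTERNAL,cv2.CHAIN_APPROX_NONE)[0],key=cv2.contourArea)[:,0]
    return (c+.5)/k-.5+[x,y]
def rect(n,c,z):
    w=cast(n,c,z)[:,:2].astype(np.float32)*1000
    r=cv2.minAreaRect(w);return np.round(r[0],1),np.round(r[1],1),round(r[2],1),np.round(cv2.boxPoints(r),1).tolist()
E
python3 - <<'E'
from h import *
I={n:cv2.imread(f"pics/{n}0.png") for n in CI}
print(rot(CI["top"]["attitude"]).as_matrix().round(2).tolist())
B={"duct":{"side":(370,150,90,60),"top":(360,165,90,60)},"dock":{"side":(185,200,50,70),"top":(207,208,50,65)},"pin":{"side":(272,224,46,28),"top":(282,222,42,24)}}
F={"duct":lambda h:(h[...,1]<40)&(h[...,2]>120),"dock":lambda h:(h[...,1]<70),"pin":lambda h:(h[...,1]<70)|(h[...,2]<60)}
Z={"duct":.192,"dock":.01,"pin":.01}
for o in B:
    for n in CI: 
        c=blob(I[n],B[o][n],F[o]);print(o,n,*rect(n,c,Z[o]))
for p in[(372+0,157)]:pass
# colours
for n,p in(("top",(400,190)),("top",(238,215)),("side",(420,180)),("side",(210,225))):print(n,p,cv2.cvtColor(I[n],cv2.COLOR_BGR2HSV)[p[1],p[0]])
E
```

```text
[[-0.0, -0.98, 0.18], [-1.0, 0.0, 0.0], [-0.0, -0.18, -0.98]]
duct side [ 603.  -372.9] [221.4  49.1] 62.1 [[529.5, -459.29998779296875], [572.9000244140625, -482.20001220703125], [676.4000244140625, -286.5], [633.0, -263.6000061035156]]
duct top [ 604.6 -371.4] [223.   60.3] 62.6 [[526.5, -456.5], [580.0, -484.29998779296875], [682.7999877929688, -286.3999938964844], [629.2000122070312, -258.6000061035156]]
dock side [473.2 212.5] [209.9 144.7] 6.8 [[360.3999938964844, 272.0], [377.5, 128.3000030517578], [585.9000244140625, 153.0], [568.9000244140625, 296.70001220703125]]
dock top [466.2 209.3] [202.3 178. ] 2.7 [[361.0, 293.5], [369.3999938964844, 115.5999984741211], [571.4000244140625, 125.19999694824219], [563.0, 303.0]]
pin side [465.6 -34.3] [132.2  80.7] 74.8 [[409.29998779296875, -87.4000015258789], [487.20001220703125, -108.5999984741211], [521.9000244140625, 18.899999618530273], [444.0, 40.099998474121094]]
pin top [482.5 -33.1] [134.   69.6] 90.0 [[447.6000061035156, -100.0999984741211], [517.2000122070312, -100.0999984741211], [517.2999877929688, 33.79999923706055], [447.70001220703125, 33.900001525878906]]
top (400, 190) [ 12  19 179]
top (238, 215) [ 79 151 101]
side (420, 180) [ 12   9 146]
side (210, 225) [100  16  94]
```

Run:
```python
from h import *
I={n:cv2.imread(f"pics/{n}0.png") for n in CI}
B={"duct":{"side":(370,150,90,60),"top":(360,165,90,60)},"dock":{"side":(185,200,50,70),"top":(207,208,50,65)},"hand":{"side":(290,226,28,24),"top":(296,224,28,24)},"shank":{"side":(272,224,24,16),"top":(283,222,24,16)},
"fan":{"side":(410,196,20,18),"top":(400,204,20,18)},"eye":{"side":(396,228,16,20),"top":(390,228,16,20)}}
W=lambda h:(h[...,1]<60)&(h[...,2]>165)
F={"duct":lambda h:(h[...,1]<40)&(h[...,2]>130),"dock":lambda h:(h[...,1]<50),"hand":lambda h:(h[...,2]<62),"shank":lambda h:(h[...,1]<60)&(h[...,2]>140),"fan":lambda h:h[...,2]>115,"eye":W}
Z={"duct":.192,"dock":.01,"hand":.01,"shank":.01,"fan":.138,"eye":.077}
k=8;tiles=[]
for o in B:
    for n in CI:
        c=blob(I[n],B[o][n],F[o]);print(o,n,*rect(n,c,Z[o]),"cen",c.mean(0).round(1))
        x,y,w,h=B[o][n];t=cv2.resize(I[n][y:y+h,x:x+w],None,fx=k,fy=k,interpolation=cv2.INTER_CUBIC)
        cv2.polylines(t,[np.round((c+.5-[x,y])*k).astype(int)],True,(0,0,255),1)
        s=min(195/t.shape[0],130*1.0/t.shape[1]*1.5);t=cv2.resize(t,None,fx=s,fy=s);q=np.zeros((198,199,3),np.uint8);t=t[:198,:199];q[:t.shape[0],:t.shape[1]]=t;tiles.append(q)
cv2.imwrite("pics/m1.png",np.vstack([np.hstack(tiles[i:i+4]) for i in(0,4,8)]))
```

```text
duct side [ 602.8 -372.6] [221.   47.6] 62.1 [[530.0999755859375, -459.20001220703125], [572.0999755859375, -481.3999938964844], [675.5, -286.0], [633.5, -263.79998779296875]] cen [416.2 178.5]
duct top [ 600.6 -369.5] [222.5  50.9] 62.6 [[526.7000122070312, -456.6000061035156], [571.9000244140625, -480.0], [674.4000244140625, -282.5], [629.2999877929688, -259.1000061035156]] cen [405.4 192.9]
dock side [471.4 224.9] [202.8 128.1] 20.1 [[354.1000061035156, 250.1999969482422], [398.1000061035156, 129.89999389648438], [588.5999755859375, 199.60000610351562], [544.5999755859375, 319.8999938964844]] cen [207.6 236.8]
dock top [466.  211.4] [163.6 203.2] 85.9 [[358.79998779296875, 137.10000610351562], [561.5, 122.5], [573.2000122070312, 285.79998779296875], [370.5, 300.29998779296875]] cen [232.  237.8]
hand side [479.4 -73.3] [65.2 29.9] 68.0 [[453.29998779296875, -97.9000015258789], [481.0, -109.0999984741211], [505.3999938964844, -48.599998474121094], [477.70001220703125, -37.400001525878906]] cen [304.  240.2]
hand top [469.3 -67.9] [56.9  7.8] 67.9 [[455.0, -92.80000305175781], [462.
[... 608 characters left out ...]
44], [555.0999755859375, -407.70001220703125], [550.5, -380.8999938964844]] cen [420.3 206.9]
fan top [ 543.8 -386.4] [34.4 32. ] 62.6 [[521.5999755859375, -394.29998779296875], [550.0999755859375, -409.1000061035156], [565.9000244140625, -378.5], [537.5, -363.79998779296875]] cen [407.6 212.9]
eye side [ 471. -361.] [10.2 41.6] 63.0 [[450.20001220703125, -356.1000061035156], [487.20001220703125, -375.0], [491.79998779296875, -365.8999938964844], [454.79998779296875, -347.0]] cen [405.  239.4]
eye top [ 467.3 -357.7] [12.1 42.9] 61.9 [[445.5, -352.8999938964844], [483.3999938964844, -373.1000061035156], [489.1000061035156, -362.5], [451.20001220703125, -342.20001220703125]] cen [395.9 238.3]
```

View pics/m1.png

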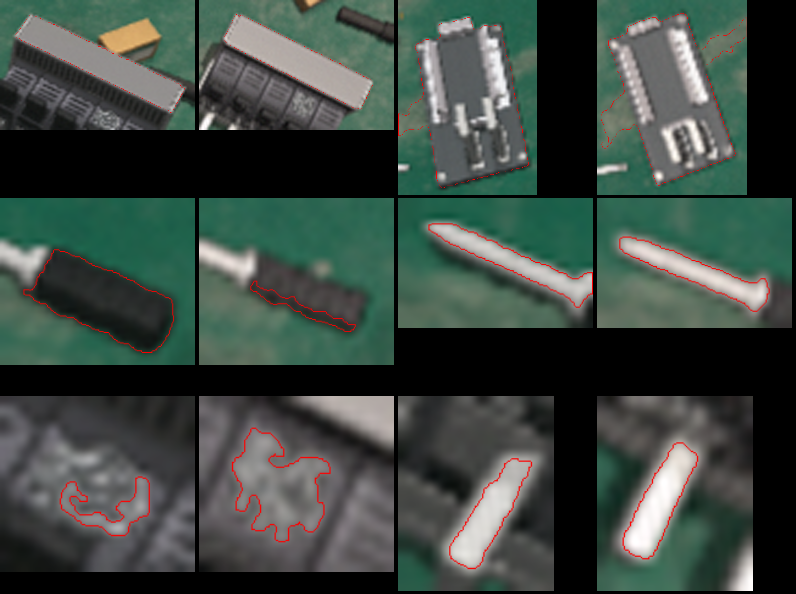

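Run:
```python
from h import *
print([a for a in dir(arm) if a[0]!='_'])
I={n:cv2.imread(f"pics/{n}0.png") for n in CI}
B={"side":(180,196,60,76),"top":(202,204,60,72)}
F=lambda h:(h[...,1]<60)&~((h[...,0]>10)&(h[...,0]<80)&(h[...,1]>22)&(h[...,2]<170))
tiles=[]
k=8
for n in CI:
    x,y,w,h=B[n]
    c=blob(I[n],B[n],F);m=np.zeros((h*k,w*k),np.uint8);cv2.fillPoly(m,[np.round((c+.5-[x,y])*k).astype(int)],1)
    m=cv2.morphologyEx(m,cv2.MORPH_OPEN,np.ones((60,60)))
    c=max(cv2.findContours(m,0,cv2.CHAIN_APPROX_NONE)[0],key=cv2.contourArea)[:,0]
    px=(c+.5)/k-.5+[x,y];print(n,*rect(n,px,.01))
    t=cv2.resize(I[n][y:y+h,x:x+w],None,fx=k,fy=k,interpolation=cv2.INTER_CUBIC)
    cv2.polylines(t,[c],True,(0,0,255),1)
    q=proj(n,[[*p,.01] for p in np.array(rect(n,px,.01)[3])/1000]);cv2.polylines(t,[np.round((q+.5-[x,y])*k).astype(int)],True,(255,255,0),1)
    for i in range(0,w,10):cv2.putText(t,str(x+i),(i*k,8),0,.3,(0,255,255));cv2.line(t,(i*k+4,8),(i*k+4,14),(0,255,255))
    for j in range(0,h,10):cv2.putText(t,str(y+j),(0,j*k+6),0,.3,(0,255,255))
    tiles.append(t[:600,:400] if 0 else cv2.resize(t,(400,int(400*t.shape[0]/t.shape[1])))[:480])
H=min(t.shape[0] for t in tiles);cv2.imwrite("pics/d1.png",np.hstack([t[:H] for t in tiles]))
```

```text
['IKError', 'camera_info', 'capture', 'nose_length', 'observe', 'sign_off']
side [476.3 210.2] [202.5  95.4] 21.1 [[364.70001220703125, 218.3000030517578], [399.0, 129.39999389648438], [587.9000244140625, 202.10000610351562], [553.7000122070312, 291.1000061035156]]
top [469.2 212.2] [189.8  97.5] 20.3 [[363.29998779296875, 225.10000610351562], [397.1000061035156, 133.60000610351562], [575.2000122070312, 199.39999389648438], [541.4000244140625, 290.8999938964844]]
```

View pics/d1.png

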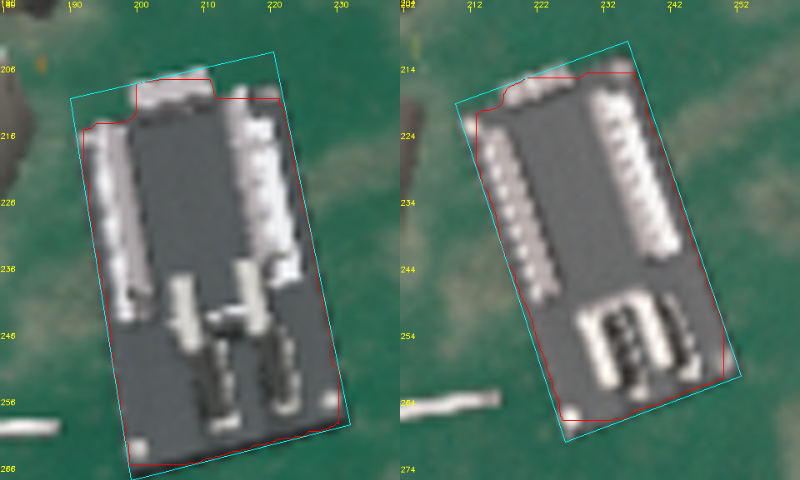

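Dock: the clevis cheek tops show at side (207.6,243) and (217.7,241), and at top (231,256) and (240,253). The base outline runs from side (200,267)/(231,259) at the front. Next I'll measure the hole from the cheek tops at z=82 mm, and the yaw from the base edges.

Run:
```python
from h import *
I={n:cv2.imread(f"pics/{n}0.png") for n in CI}
W=lambda t:(lambda h:(h[...,1]<60)&(h[...,2]>t))
for n,bs in(("side",[(203,236,8,15),(213,233,8,15)]),("top",[(227,249,9,16),(236,246,9,16)])):
    for t in(150,175):
        C=[]
        for b in bs:
            c=blob(I[n],b,W(t),8);r=rect(n,c,.082);C.append(r[0]);print(n,t,r[0],r[1],r[2])
        print(n,"hole",np.mean(C,0))
# yaw from base edges
B={"side":(180,196,60,76),"top":(202,204,60,72)}
F=lambda h:(h[...,1]<60)&~((h[...,0]>10)&(h[...,0]<80)&(h[...,1]>22)&(h[...,2]<170))
a=np.radians(20.5);M=np.array([[np.cos(a),np.sin(a)],[-np.sin(a),np.cos(a)]])
for n in CI:
    w=cast(n,blob(I[n],B[n],F),.01)[:,:2]*1000; d=(w-[472,211])@M.T
    for nm,s in(("right",(abs(d[:,1]+48)<5)&(abs(d[:,0]+10)<70)),("left",(abs(d[:,1]-48)<5)&(d[:,0]<-20)&(d[:,0]>-85)),("front",(d[:,0]<-85)&(abs(d[:,1])<38))):
        if s.sum()>20:
            v=cv2.fitLine(w[s].astype(np.float32),cv2.DIST_HUBER,0,.01,.01)[:,0];print(n,nm,s.sum(),"ang",np.degrees(np.arctan2(v[1],v[0])).round(1),"pt",v[2:].round(1),"dockframe mean",d[s].mean(0).round(1))
# heights check
print("eye",tri((405.0,239.4),(395.9,238.3)),"shank",tri((285.9,231.3),(294.6,230.5)))
```

```text
side 150 [409.4 190.6] [36.4 11. ] 20.4
side 150 [422.8 166.2] [42.  18.7] 8.6
side hole [416.1 178.4]
side 175 [409.3 190.4] [34.4  9.3] 20.8
side 175 [418.8 167. ] [34.9 15.1] 20.3
side hole [414.05 178.7 ]
top 150 [410.6 194. ] [24.  44.6] 87.0
top 150 [418.6 167.9] [43.4 13.2] 26.0
top hole [414.6  180.95]
top 175 [408.  194.2] [40.  14.3] 12.5
top 175 [418.5 167.6] [41.8 12.2] 27.2
top hole [413.25 180.9 ]
side right 244 ang 20.9 pt [475.8 160.1] dockframe mean [-12.5 -48.9]
side left 118 ang 21.3 pt [404.9 233.5] dockframe mean [-53.1  44.6]
side front 160 ang -68.8 pt [382.1 177.8] dockframe mean [-95.9   0.3]
top right 224 ang 20.6 pt [476.9 164.7] dockframe mean [-10.3 -45.1]
top left 105 ang 20.0 pt [405.5 237.9] dockframe mean [-53.1  48.5]
top front 125 ang -69.0 pt [379.5 188.5] dockframe mean [-94.5   0.1]
eye [ 0.4662484  -0.35790018  0.08370295] shank [ 0.49962255 -0.0144752   0.01905456]
```

Call:
step_arm --commands '[0, 0, -4, 0, 0, 0, 0.55, 0, 0, -4, 0, 0, 0, 0.55]'

```text
time: 0.27
ee_pos: [0.2445, 0.4917, 0.3323]
ee_rot: [-0.001, 0.229, 0.973, -0.003]
force: [0.8, 0.1, 0.5]
grip_width: 0.0641
grasp_force: 0.0
```

```bash
cat >> h.py <<'E'
RACK=(np.array([569.4,-354.1,0])/1e3,R.from_euler('z',-27.6,degrees=True))
MOD=(RACK[0]+RACK[1].apply([0,-.0415,.008]),RACK[1])
DOCK=(np.array([492.3,219.7,0])/1e3,R.from_euler('z',20.8,degrees=True))
def at(f,p): return f[0]+f[1].apply(np.array(p)/1e3)
def compose(f,p,r=R.identity()): return at(f,p),f[1]*r
TILT=.21
# tool in module frame: x=+y_mod, y=across blade, z down the blade
def toolrot(t=TILT): return R.from_matrix(np.array([[0,1,0],[np.cos(t),0,np.sin(t)],[np.sin(t),0,-np.cos(t)]]).T)
def plan(goal,n,grip,cur=None,nr=None):
    "print n rows from the measured pose to goal=(pos,rot)"
    if cur is None:
        s=arm.observe();cur=(s["ee_pos"],rot(s["ee_rot"]))
    p,r=cur;dr=(r.inv()*goal[1]).as_rotvec();r0=r
    D=goal[0]-cur[0]
    out=[]
    for i in range(n):
        rg=r0*R.from_rotvec(dr*min(1,(i+1)/(nr or n)));pg=cur[0]+D*(i+1)/n
        sh=np.round(r.inv().apply(pg-p)*100,2);rv=np.round(np.degrees((r.inv()*rg).as_rotvec()),1)
        out.append([*sh,*rv,grip]);p=p+r.apply(sh/100);r=r*R.from_rotvec(np.radians(rv))
    print("residual mm",((goal[0]-p)*1e3).round(1),"dist",round(np.linalg.norm(D)*1e3),"turn",np.degrees(np.linalg.norm(dr)).round(1))
    for o in out: print(", ".join(f"{v+0:g}" for v in o)+",")
    return p,r
E
python3 - <<'E'
from h import *
G=at(MOD,[-47.8,0,157.4]);print("grip",G, [proj(n,at(MOD,[-51,0,173])).round(1) for n in CI])
r=MOD[1]*toolrot();up=-r.apply([0,0,1])
pre=(G+up*.075,r)
plan(pre,26,.55)
E
```

```text
grip [ 0.50781268 -0.3687319   0.1654    ] [array([[413.8, 209.4]]), array([[404.8, 223.3]])]
residual mm [-0.  0.  0.] dist 894 turn 91.8
-2.32, -2.51, 0.37, -0.4, -0.4, 3.5, 0.55,
-2.47, -2.36, 0.37, -0.3, -0.3, 3.5, 0.55,
-2.6, -2.21, 0.38, -0.4, -0.4, 3.5, 0.55,
-2.74, -2.05, 0.38, -0.4, -0.3, 3.5, 0.55,
-2.85, -1.89, 0.37, -0.4, -0.4, 3.5, 0.55,
-2.96, -1.7, 0.39, -0.3, -0.4, 3.5, 0.55,
-3.05, -1.53, 0.4, -0.4, -0.3, 3.4, 0.55,
-3.14, -1.34, 0.4, -0.4, -0.4, 3.5, 0.55,
-3.21, -1.16, 0.42, -0.4, -0.3, 3.5, 0.55,
-3.27, -0.96, 0.43, -0.3, -0.4, 3.5, 0.55,
-3.33, -0.76, 0.44, -0.4, -0.4, 3.5, 0.55,
-3.36, -0.56, 0.47, -0.4, -0.3, 3.5, 0.55,
-3.38, -0.35, 0.48, -0.4, -0.4, 3.5, 0.55,
-3.4, -0.15, 0.5, -0.3, -0.3, 3.5, 0.55,
-3.4, 0.05, 0.52, -0.4, -0.4, 3.5, 0.55,
-3.38, 0.26, 0.54, -0.4, -0.3, 3.5, 0.55,
-3.36, 0.46, 0.57, -0.4, -0.4, 3.5, 0.55,
-3.32, 0.65, 0.59, -0.3, -0.4, 3.5, 0.55,
-3.28, 0.86, 0.61, -0.4, -0.3, 3.5, 0.55,
-3.2, 1.05, 0.65, -0.4, -0.4, 3.4, 0.55,
-3.14, 1.24, 0.67, -0.3, -0.3, 3.5, 0.55,
-3.05, 1.42, 0.69, -0.4, -0.4, 3.5, 0.55,
-2.96, 1.6, 0.73, -0.4, -0.4, 3.5, 0.55,
-2.85, 1.77, 0.76, -0.4, -0.3, 3.5, 0.55,
-2.73, 1.93, 0.78, -0.3, -0.4, 3.5, 0.55,
-2.6, 2.1, 0.82, -0.4, -0.3, 3.5, 0.55,
```

Call:
step_arm --commands '[-2.4, -2.5, 0.1, 0, 0, 3.5, 0.55, -2.5, -2.4, 0.1, 0, 0, 3.5, 0.55, -2.6, -2.2, 0.1, 0, 0, 3.5, 0.55, -2.7, -2.1, 0.1, 0, 0, 3.5, 0.55, -2.9, -1.9, 0.1, 0, 0, 3.5, 0.55, -3, -1.7, 0.1, 0, 0, 3.5, 0.55, -3.1, -1.5, 0.1, 0, 0, 3.5, 0.55, -3.2, -1.3, 0.1, 0, 0, 3.5, 0.55, -3.2, -1.2, 0.1, 0, 0, 3.5, 0.55, -3.3, -1, 0.1, 0, 0, 3.5, 0.55]'

```text
time: 1.1
ee_pos: [0.3408, 0.1601, 0.3232]
ee_rot: [-0.0, 0.512, 0.859, -0.0]
force: [1.4, -0.7, -0.3]
grip_width: 0.047
grasp_force: 0.0
```

Call:
step_arm --commands '[-3.3, -0.8, 0.2, 0, 0, 3.5, 0.55, -3.4, -0.6, 0.2, 0, 0, 3.5, 0.55, -3.4, -0.4, 0.2, 0, 0, 3.5, 0.55, -3.4, -0.2, 0.2, 0, 0, 3.5, 0.55, -3.4, 0, 0.2, 0, 0, 3.5, 0.55, -3.4, 0.3, 0.2, 0, 0, 3.5, 0.55, -3.4, 0.5, 0.2, 0, 0, 3.5, 0.55, -3.3, 0.7, 0.2, 0, 0, 3.5, 0.55, -3.3, 0.9, 0.2, 0, 0, 3.5, 0.55, -3.2, 1.1, 0.2, 0, 0, 3.5, 0.55]'

```text
time: 1.93
ee_pos: [0.4314, -0.1689, 0.303]
ee_rot: [-0.0, 0.747, 0.665, -0.0]
force: [0.6, -0.3, 0.3]
grip_width: 0.0471
grasp_force: 0.0
```

Run:
```python
from h import *
G=at(MOD,[-47.8,0,157.4]);r=MOD[1]*toolrot();up=-r.apply([0,0,1])
s=arm.observe();print(s["ee_pos"],s["q"].round(2))
c=plan((G+up*.075,r),6,.55)
plan((G+up*.004,r),5,.55,c)
```

```text
[ 0.43137938 -0.16890157  0.30296673] [-0.63  0.19  1.42  0.    1.53 -0.51]
residual mm [0. 0. 0.] dist 212 turn 24.1
-3.07, 1.41, 1.07, -2, -0.4, 3.5, 0.55,
-2.97, 1.55, 1.14, -2, -0.3, 3.5, 0.55,
-2.86, 1.69, 1.21, -2, -0.4, 3.4, 0.55,
-2.75, 1.82, 1.3, -2, -0.4, 3.5, 0.55,
-2.63, 1.93, 1.38, -1.9, -0.4, 3.5, 0.55,
-2.5, 2.04, 1.46, -2, -0.3, 3.5, 0.55,
residual mm [-0.  0.  0.] dist 71 turn 0.0
0, 0, 1.42, 0, 0, 0, 0.55,
0, 0, 1.42, 0, 0, 0, 0.55,
0, 0, 1.42, 0, 0, 0, 0.55,
0, 0, 1.42, 0, 0, 0, 0.55,
0, 0.01, 1.42, 0, 0, 0, 0.55,
```

Call:
step_arm --commands '[-3.1, 1.4, 0.8, -2, -0.4, 3.5, 0.55, -3, 1.55, 0.9, -2, -0.3, 3.5, 0.55, -2.9, 1.7, 1.0, -2, -0.4, 3.4, 0.55, -2.7, 1.8, 1.2, -2, -0.4, 3.5, 0.55, -2.6, 1.9, 1.5, -2, -0.4, 3.5, 0.55, -2.5, 2, 1.8, -2, -0.3, 3.5, 0.55, 0, 0, 0, 0, 0, 0, 0.55]'

```text
time: 2.52
ee_pos: [0.4938, -0.3636, 0.2386]
ee_rot: [0.089, 0.852, 0.514, 0.055]
force: [-0.7, 0.3, -0.0]
grip_width: 0.0474
grasp_force: 0.0
```

Run:
```python
from h import *
G=at(MOD,[-47.8,0,157.4]);r=MOD[1]*toolrot();up=-r.apply([0,0,1])
s=arm.observe();print(s["ee_pos"],s["q"].round(2))
plan((G+up*.004,r),5,.55)
I={n:arm.capture(n) for n in CI}
a=cv2.resize(I["side"][150:250,370:470],(400,400),interpolation=2);b=cv2.resize(I["top"][165:265,360:460],(400,400),interpolation=2)
cv2.imwrite("pics/g1.png",np.hstack([a,b]))
```

```text
[ 0.49381506 -0.3636193   0.23861926] [-0.86  0.42  1.29  0.08  1.24 -0.39]
residual mm [ 0. -0.  0.] dist 71 turn 0.2
0.04, -0.01, 1.41, 0, 0, 0, 0.55,
0.03, -0.02, 1.42, 0, 0, -0.1, 0.55,
0.04, -0.01, 1.41, 0, 0, 0, 0.55,
0.04, -0.02, 1.42, -0.1, 0, -0.1, 0.55,
0.04, -0.02, 1.41, 0, -0.1, 0, 0.55,
```

View pics/g1.png

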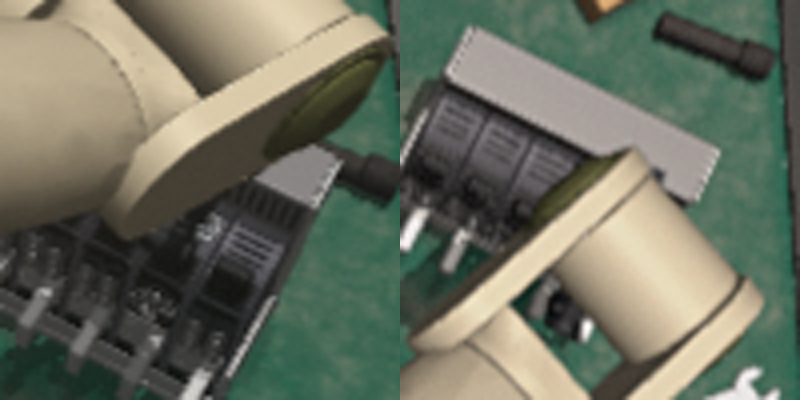

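The arm hides the blade, but the tool is over the fan module. I'll go down, watch the force, then close.

Call:
step_arm --commands '[0.1, 0, 1.4, 0, 0, 0, 0.55, 0, 0, 1.4, 0, 0, 0, 0.55, 0.1, 0, 1.4, 0, 0, 0, 0.55, 0, 0, 1.4, 0, 0, 0, 0.55, 0, 0, 1.4, 0, 0, 0, 0.55]'

```text
time: 3.03
ee_pos: [0.5086, -0.3635, 0.1747]
ee_rot: [0.091, 0.849, 0.517, 0.055]
force: [0.1, 0.1, 0.8]
grip_width: 0.0474
grasp_force: 0.0
```

Call:
step_arm --commands '[0, 0, 0, 0, 0, 0, 0.2, 0, 0, 0, 0, 0, 0, 0, 0, 0, 0, 0, 0, 0, 0, 0, 0, 0, 0, 0, 0, 0]'

```text
time: 3.37
ee_pos: [0.5082, -0.3643, 0.1753]
ee_rot: [0.091, 0.85, 0.517, 0.055]
force: [-0.1, 0.1, -3.1]
grip_width: 0.0108
grasp_force: 60.6
```

Call:
step_arm --commands '[0, 0, 0, 0, 0, 0, 0.4, 0, 0, 0, 0, 0, 0, 0.4, -0.2, 0, 0.3, 0, 0, 0, 0.4, -0.2, 0, 0.3, 0, 0, 0, 0.4, 0, 0, 0, 0, 0, 0, 0.4, 0, 0, 0, 0, 0, 0, 0.4]'

```text
time: 3.87
ee_pos: [0.5074, -0.369, 0.1681]
ee_rot: [0.09, 0.85, 0.516, 0.055]
force: [0.3, 0.6, -0.1]
grip_width: 0.0344
grasp_force: 0.0
```

Run:
```python
from h import *
G=at(MOD,[-47.8,0,157.4]);r=MOD[1]*toolrot();up=-r.apply([0,0,1])
s=arm.observe();print(s["ee_pos"],s["joint_vel"].round(3),s["force"].round(1),s["grip_width"])
plan((G+up*.004,r),1,.4)
```

```text
[ 0.50740049 -0.36898319  0.16814305] [ 0.004 -0.004 -0.004 -0.     0.001  0.001] [ 0.3  0.6 -0.1] 0.034351288788120805
residual mm [-0.  0. -0.] dist 1 turn 0.2
0.04, -0.03, -0.13, 0.1, -0.1, 0.1, 0.4,
```

Call:
step_arm --commands '[0, 0, 0, 0, 0, 0, 0, 0, 0, 0, 0, 0, 0, 0, 0, 0, 0, 0, 0, 0, 0, 0, 0, 0, 0, 0, 0, 0]'

```text
time: 4.2
ee_pos: [0.5073, -0.3687, 0.1682]
ee_rot: [0.09, 0.85, 0.516, 0.055]
force: [-0.1, 0.4, -1.9]
grip_width: 0.0112
grasp_force: 59.4
```

Run:
```python
from h import *
s=arm.observe();print(s["ee_pos"],s["force"].round(1),s["grip_width"],s["grasp_force"])
p=s["ee_pos"];r=rot(s["ee_rot"]);piv=at(RACK,[-57,-41.5,26])
v=r.inv().apply(p-piv);print("tool-frame lever mm",v*1e3)
d=R.from_rotvec([-np.radians(3),0,0]);print("row shift cm",(d.apply(v)-v)*100)
print("slide dir in tool",r.inv().apply((MOD[1]*R.from_euler('y',0)).apply([0,0,1])))
```

```text
[ 0.50732995 -0.36865924  0.16824912] [-0.1  0.4 -1.9] 0.011222209699844351 59.44943189620972
tool-frame lever mm [-1.08450031e-01  3.83398998e+01 -1.37263400e+02]
row shift cm [ 1.35525272e-18 -7.23635478e-01 -1.81844060e-01]
slide dir in tool [ 5.41834676e-04  2.09461343e-01 -9.77816778e-01]
```

Call:
step_arm --commands '[0, -0.7, -0.18, -2.9, 0, 0, 0, 0, -0.7, -0.18, -2.9, 0, 0, 0, 0, -0.7, -0.18, -2.9, 0, 0, 0, 0, 0, 0, 0, 0, 0, 0, 0]'

```text
schema error: expected a multiple of 7 numbers
```

Call:
step_arm --commands '[0, -0.7, -0.18, -2.9, 0, 0, 0, 0, -0.7, -0.18, -2.9, 0, 0, 0, 0, -0.7, -0.18, -2.9, 0, 0, 0, 0, 0, 0, 0, 0, 0, 0]'

```text
time: 4.53
ee_pos: [0.4866, -0.3574, 0.1673]
ee_rot: [0.154, 0.841, 0.511, 0.094]
force: [-0.9, 0.1, -3.2]
grip_width: 0.0108
grasp_force: 59.2
```

Call:
step_arm --commands '[0, -0.7, -0.18, -2.9, 0, 0, 0, 0, -0.7, -0.18, -2.9, 0, 0, 0, 0, -0.7, -0.18, -2.9, 0, 0, 0, 0, -0.7, -0.18, -2.9, 0, 0, 0, 0, -0.7, -0.18, -2.9, 0, 0, 0, 0, -0.7, -0.18, -2.9, 0, 0, 0, 0, -0.7, -0.18, -2.9, 0, 0, 0, 0, 0, 0, 0, 0, 0, 0, 0, 0, 0, 0, 0, 0, 0]'

```text
time: 5.28
ee_pos: [0.4468, -0.3369, 0.1554]
ee_rot: [0.295, 0.802, 0.487, 0.181]
force: [0.7, -0.2, -4.1]
grip_width: 0.0113
grasp_force: 59.4
```

Run:
```python
from h import *
s=arm.observe();p=s["ee_pos"];r=rot(s["ee_rot"]);print(p,s["q"].round(2),s["force"],s["moment"])
x,y,z=[r.apply(e) for e in np.eye(3)];m=RACK[1].inv()
print("tool axes in rack",m.apply([x,y,z]).round(3).tolist(),"lean",np.arcsin(m.apply(z)[0])-.21)
piv=at(RACK,[-57,-41.5,26]);print("lever",r.inv().apply(p-piv)*1e3)
up=RACK[1].apply([-np.sin(.506),0,np.cos(.506)])
plan((p+up*.19,r),10,0)
```

```text
[ 0.44679843 -0.33693974  0.15540627] [-1.    0.35  1.9   0.94  0.42 -1.31] [ 0.70736203 -0.16796935 -4.1179359 ] [ 0.38055697  0.85009658 -0.02357805]
tool axes in rack [[-0.004, 1.0, 0.003], [0.76, 0.001, 0.65], [0.65, 0.005, -0.76]] lean 0.4972518974375517
lever [   0.55280361   38.77864844 -137.09153906]
residual mm [ 0. -0. -0.] dist 190 turn 0.0
0.01, 0.38, -1.86, 0, 0, 0, 0,
0.01, 0.38, -1.86, 0, 0, 0, 0,
0.01, 0.38, -1.86, 0, 0, 0, 0,
0.01, 0.38, -1.87, 0, 0, 0, 0,
0, 0.38, -1.86, 0, 0, 0, 0,
0.01, 0.38, -1.86, 0, 0, 0, 0,
0.01, 0.38, -1.86, 0, 0, 0, 0,
0.01, 0.38, -1.86, 0, 0, 0, 0,
0.01, 0.38, -1.86, 0, 0, 0, 0,
0.01, 0.38, -1.87, 0, 0, 0, 0,
```

Call:
step_arm --commands '[0, 0.25, -1.2, 0, 0, 0, 0, 0, 0.25, -1.2, 0, 0, 0, 0, 0, 0.25, -1.2, 0, 0, 0, 0, 0, 0.25, -1.2, 0, 0, 0, 0, 0, 0, 0, 0, 0, 0, 0]'

```text
time: 5.7
ee_pos: [0.4259, -0.3266, 0.2009]
ee_rot: [0.297, 0.801, 0.488, 0.181]
force: [0.4, 0.1, -2.6]
grip_width: 0.0114
grasp_force: 59.3
```

Run:
```python
from h import *
s=arm.observe();p=s["ee_pos"];r=rot(s["ee_rot"]);print(p,s["q"].round(2),s["force"].round(1))
m=RACK[1].inv();print("in rack",(m.apply(p-RACK[0])*1e3).round(1),"lean",np.arcsin(m.apply(r.apply([0,0,1]))[0])-.21)
```

```text
[ 0.42594638 -0.32664416  0.20087684] [-1.03  0.24  1.89  0.78  0.51 -1.15] [ 0.4  0.1 -2.6]
in rack [-139.8  -42.1  200.9] lean 0.5008867810706111
```

Call:
step_arm --commands '[0, 0.4, -1.8, 0, 0, 0, 0, 0, 0.4, -1.8, 0, 0, 0, 0, 0, 0.4, -1.8, 0, 0, 0, 0, 0, 0.4, -1.8, 0, 0, 0, 0, 0, 0.4, -1.8, 0, 0, 0, 0, 0, 0.4, -1.8, 0, 0, 0, 0, 0, 0.4, -1.8, 0, 0, 0, 0, 0, 0.4, -1.8, 0, 0, 0, 0, 0, 0, 0, 0, 0, 0, 0, 0, 0, 0, 0, 0, 0, 0]'

```text
time: 6.53
ee_pos: [0.3637, -0.2947, 0.3288]
ee_rot: [0.297, 0.801, 0.487, 0.18]
force: [-0.1, -0.1, -3.9]
grip_width: 0.0114
grasp_force: 59.4
```

Run:
```python
from h import *
s=arm.observe();p=s["ee_pos"];r=rot(s["ee_rot"]);print(p,s["q"].round(2),s["force"].round(1))
m=RACK[1].inv();print("in rack",(m.apply(p-RACK[0])*1e3).round(1),"lean",np.arcsin(m.apply(r.apply([0,0,1]))[0])-.21)
# module pose from nominal grasp: TCP sits at module grip + .0028 up the blade
tr=toolrot();tp=np.array([-47.8,0,157.4])+np.array([-np.sin(.21),0,np.cos(.21)])*3
def goal(dx,dy,dz): # module placed at dock + offset
    return at(DOCK,tp+np.array([dx,dy,10+dz])),DOCK[1]*tr
g=goal(0,0,120);print("goal",g[0])
plan((g[0]+[0,0,.0],g[1]),18,0)
print("held module origin",p+(r*tr.inv()).apply(-tp/1e3))
```

```text
[ 0.36372302 -0.2947166   0.32880041] [-1.15 -0.06  1.79  0.55  0.9  -0.91] [-0.1 -0.1 -3.9]
in rack [-209.8  -42.7  328.8] lean 0.49901013296244523
goal [0.44703071 0.20250381 0.29033409]
residual mm [-0.  0.  0.] dist 506 turn 55.6
2.67, -0.79, -0.4, 1.5, 1.2, -2.4, 0,
2.7, -0.69, -0.32, 1.5, 1.2, -2.5, 0,
2.74, -0.58, -0.25, 1.5, 1.2, -2.4, 0,
2.76, -0.47, -0.17, 1.5, 1.2, -2.4, 0,
2.78, -0.36, -0.11, 1.5, 1.2, -2.4, 0,
2.8, -0.24, -0.04, 1.5, 1.2, -2.5, 0,
2.81, -0.12, 0.02, 1.5, 1.2, -2.4, 0,
2.81, 0, 0.08, 1.4, 1.2, -2.4, 0,
2.8, 0.12, 0.14, 1.5, 1.2, -2.4, 0,
2.79, 0.24, 0.19, 1.5, 1.2, -2.4, 0,
2.78, 0.36, 0.25, 1.5, 1.2, -2.5, 0,
2.75, 0.49, 0.29, 1.5, 1.2, -2.4, 0,
2.72, 0.62, 0.33, 1.5, 1.2, -2.4, 0,
2.68, 0.73, 0.37, 1.5, 1.2, -2.4, 0,
2.65, 0.86, 0.41, 1.5, 1.2, -2.5, 0,
2.59, 0.99, 0.44, 1.5, 1.2, -2.4, 0,
2.54, 1.1, 0.46, 1.5, 1.2, -2.4, 0,
2.48, 1.22, 0.49, 1.5, 1.2, -2.4, 0,
held module origin [ 0.46960575 -0.34957442  0.21119299]
```

```bash
cat >> h.py <<'E'
tr=toolrot();tp=np.array([-47.8,0,157.4])+np.array([-np.sin(.21),0,np.cos(.21)])*3
def goal(dx,dy,dz): return at(DOCK,tp+np.array([dx,dy,10+dz])),DOCK[1]*tr
E
python3 - <<'E'
from h import *
s=arm.observe();c=(np.array([.43,-.12,.345]),rot(s["ee_rot"]))
c=plan(c,8,0);g=goal(0,0,110);plan(g,12,0,c)
E
```

```text
residual mm [0. 0. 0.] dist 188 turn 0.0
2.32, -0.07, -0.33, 0, 0, 0, 0,
2.32, -0.08, -0.33, 0, 0, 0, 0,
2.32, -0.07, -0.33, 0, 0, 0, 0,
2.32, -0.07, -0.33, 0, 0, 0, 0,
2.32, -0.08, -0.32, 0, 0, 0, 0,
2.32, -0.07, -0.33, 0, 0, 0, 0,
2.32, -0.08, -0.33, 0, 0, 0, 0,
2.32, -0.07, -0.33, 0, 0, 0, 0,
residual mm [-0. -0. -0.] dist 329 turn 55.6
2.45, -1.19, -0.31, 2.2, 1.8, -3.6, 0,
2.53, -1.05, -0.2, 2.3, 1.8, -3.7, 0,
2.6, -0.89, -0.07, 2.2, 1.8, -3.6, 0,
2.64, -0.72, 0.04, 2.3, 1.8, -3.6, 0,
2.69, -0.56, 0.15, 2.2, 1.8, -3.7, 0,
2.71, -0.37, 0.25, 2.2, 1.8, -3.6, 0,
2.71, -0.18, 0.35, 2.3, 1.8, -3.7, 0,
2.71, 0, 0.44, 2.2, 1.8, -3.6, 0,
2.69, 0.19, 0.52, 2.3, 1.8, -3.6, 0,
2.66, 0.38, 0.59, 2.2, 1.8, -3.7, 0,
2.6, 0.57, 0.65, 2.2, 1.8, -3.6, 0,
2.54, 0.77, 0.71, 2.3, 1.8, -3.6, 0,
```

Call:
step_arm --commands '[1.2, -0.1, -0.3, 0, 0, 0, 0, 2.3, -0.1, -0.3, 0, 0, 0, 0, 2.3, -0.1, -0.3, 0, 0, 0, 0, 2.3, -0.1, -0.3, 0, 0, 0, 0, 2.3, -0.1, -0.3, 0, 0, 0, 0, 2.3, -0.1, -0.3, 0, 0, 0, 0, 2.3, 0, -0.3, 0, 0, 0, 0, 2.3, 0, -0.3, 0, 0, 0, 0, 1.2, 0, -0.3, 0, 0, 0, 0]'

```text
time: 7.28
ee_pos: [0.4299, -0.1176, 0.3439]
ee_rot: [0.295, 0.801, 0.488, 0.181]
force: [-1.6, -1.2, -3.1]
grip_width: 0.0114
grasp_force: 59.5
```

Call:
step_arm --commands '[2.4, -1.2, -0.3, 2.2, 1.8, -3.6, 0, 2.5, -1, -0.2, 2.3, 1.8, -3.7, 0, 2.6, -0.9, -0.1, 2.2, 1.8, -3.6, 0, 2.6, -0.7, 0, 2.3, 1.8, -3.6, 0, 2.7, -0.6, 0.1, 2.2, 1.8, -3.7, 0, 2.7, -0.4, 0.2, 2.2, 1.8, -3.6, 0, 2.7, -0.2, 0.3, 2.3, 1.8, -3.7, 0, 2.7, 0, 0.4, 2.2, 1.8, -3.6, 0, 0, 0, 0, 0, 0, 0, 0, 0, 0, 0, 0, 0, 0, 0]'

```text
time: 8.12
ee_pos: [0.4386, 0.0954, 0.3029]
ee_rot: [0.142, 0.661, 0.727, 0.121]
force: [0.0, -0.6, -3.2]
grip_width: 0.0115
grasp_force: 59.3
```

Run:
```python
from h import *
s=arm.observe();print(s["time"],s["ee_pos"],s["q"].round(2),s["force"].round(1),s["grip_width"])
c=plan(goal(0,0,100),6,0)
```

```text
8.1167 [0.43855705 0.0954015  0.30292883] [-0.06  0.02  1.67  0.01  1.07 -0.16] [ 0.  -0.6 -3.2] 0.01145459534134392
residual mm [-0.  0.  0.] dist 112 turn 18.3
1.79, 0.11, 0.54, 1.5, 1.2, -2.4, 0,
1.77, 0.2, 0.57, 1.5, 1.1, -2.4, 0,
1.75, 0.28, 0.6, 1.4, 1.2, -2.4, 0,
1.72, 0.38, 0.62, 1.5, 1.2, -2.4, 0,
1.7, 0.46, 0.66, 1.5, 1.2, -2.4, 0,
1.65, 0.55, 0.67, 1.5, 1.2, -2.4, 0,
```

Call:
step_arm --commands '[1.8, 0.1, 0.5, 1.5, 1.2, -2.4, 0, 1.8, 0.2, 0.6, 1.5, 1.1, -2.4, 0, 1.75, 0.3, 0.6, 1.4, 1.2, -2.4, 0, 1.7, 0.4, 0.6, 1.5, 1.2, -2.4, 0, 1.7, 0.5, 0.7, 1.5, 1.2, -2.4, 0, 1.65, 0.5, 0.7, 1.5, 1.2, -2.4, 0, 0, 0, 0, 0, 0, 0, 0, 0, 0, 0, 0, 0, 0, 0, 0, 0, 0, 0, 0, 0, 0]'

```text
time: 8.87
ee_pos: [0.4474, 0.2009, 0.2714]
ee_rot: [0.061, 0.566, 0.818, 0.087]
force: [-0.5, -0.5, -2.9]
grip_width: 0.0114
grasp_force: 59.4
```

Run:
```python
from h import *
s=arm.observe();print(s["time"],s["ee_pos"],s["q"].round(2),s["force"].round(1))
c=plan(goal(0,0,100),1,0)
I={n:arm.capture(n) for n in CI}
for n in CI: cv2.imwrite(f"pics/{n}1.png",I[n])
T=[]
for n,(x,y) in(("side",(175,180)),("top",(195,190))):
    t=cv2.resize(I[n][y:y+100,x:x+80],None,fx=5,fy=5,interpolation=2)
    for i in range(0,80,10):cv2.putText(t,str(x+i),(i*5,8),0,.3,(0,255,255))
    for j in range(0,100,10):cv2.putText(t,str(y+j),(0,j*5+4),0,.3,(0,255,255))
    T.append(t)
cv2.imwrite("pics/p1.png",np.hstack(T))
```

```text
8.8667 [0.44742645 0.20087073 0.27142983] [ 0.16  0.18  1.55  0.04  1.2  -0.21] [-0.5 -0.5 -2.9]
residual mm [-0. -0. -0.] dist 2 turn 0.2
0.17, 0, 0.11, 0.1, 0.1, -0.2, 0,
```

View pics/p1.png

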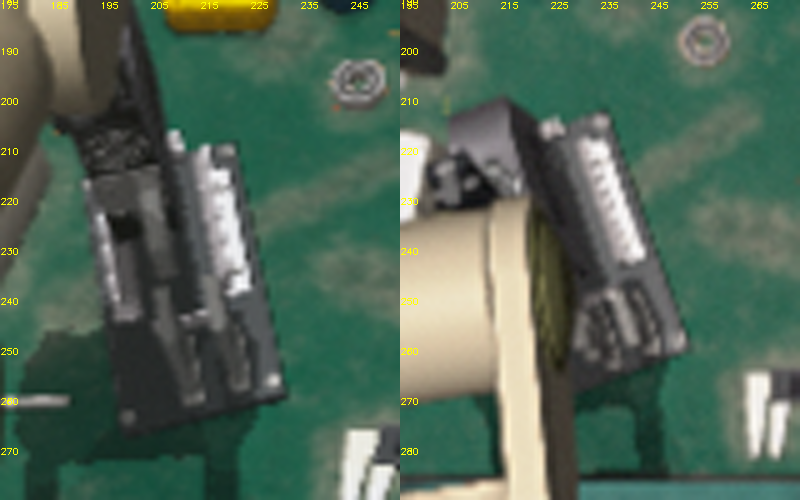

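Run:
```python
from h import *
s=arm.observe();r=rot(s["ee_rot"]);mr=r*tr.inv();mo=s["ee_pos"]+mr.apply(-tp/1e3);M=(mo,mr)
print("mod in dock",(DOCK[1].inv().apply(mo-DOCK[0])*1e3).round(1),(DOCK[1].inv()*mr).as_rotvec(True).round(2))
g=cv2.cvtColor(cv2.imread("pics/side1.png"),6)
for z in(65,55,45):
    L,Rr=proj("side",at(M,[-106,-5,z]))[0],proj("side",at(M,[-106,-15,z]))[0];print("tip z",z,L.round(1),Rr.round(1));y=int(round((L[1]+Rr[1])/2));print(y,list(zip(range(196,214),g[y,196:214])))
for x in(-100,-85,-70):
    print("top edge",x,proj("side",at(M,[x,-5,69]))[0].round(1),proj("side",at(M,[x,-15,69]))[0].round(1))
    y=int(round(proj("side",at(M,[x,-10,69]))[0][1]));print(y,list(zip(range(196,214),g[y,196:214])))
```

```text
mod in dock [  0.2  -2.  111.7] [-0.05 -0.18 -0.2 ]
tip z 65 [204.3 230.6] [208.1 229.7]
230 [(196, np.uint8(176)), (197, np.uint8(124)), (198, np.uint8(77)), (199, np.uint8(78)), (200, np.uint8(74)), (201, np.uint8(61)), (202, np.uint8(44)), (203, np.uint8(42)), (204, np.uint8(54)), (205, np.uint8(73)), (206, np.uint8(72)), (207, np.uint8(73)), (208, np.uint8(67)), (209, np.uint8(54)), (210, np.uint8(42)), (211, np.uint8(42)), (212, np.uint8(47)), (213, np.uint8(67))]
tip z 55 [205.1 232.5] [208.9 231.6]
232 [(196, np.uint8(144)), (197, np.uint8(140)), (198, np.uint8(75)), (199, np.uint8(80)), (200, np.uint8(75)), (201, np.uint8(65)), (202, np.uint8(48)), (203, np.uint8(41)), (204, np.uint8(43)), (205, np.uint8(53)), (206, np.uint8(69)), (207, np.uint8(69)), (208, np.uint8(68)), (209, np.uint8(59)), (210, np.uint8(46)), (211, np.uint8(41)), (212, np.uint8(45)), (213, np.uint8(56))]
tip z 45 [205.8 234.4] [209.6 233.5]
234 [(196, np.uint8(113)), (197, np.uint8(146)), (198, np.uint8(94)), (199, np.uint8(79)), (200, np.uint8(78)), (201, np.uint8(68)), (202, np.uint8(47)), (203, np.uint
[... 797 characters left out ...]
01, np.uint8(33)), (202, np.uint8(46)), (203, np.uint8(67)), (204, np.uint8(92)), (205, np.uint8(94)), (206, np.uint8(107)), (207, np.uint8(100)), (208, np.uint8(41)), (209, np.uint8(24)), (210, np.uint8(35)), (211, np.uint8(50)), (212, np.uint8(72)), (213, np.uint8(88))]
top edge -70 [202.1 218.3] [205.9 217.5]
218 [(196, np.uint8(68)), (197, np.uint8(62)), (198, np.uint8(70)), (199, np.uint8(69)), (200, np.uint8(67)), (201, np.uint8(66)), (202, np.uint8(75)), (203, np.uint8(101)), (204, np.uint8(117)), (205, np.uint8(118)), (206, np.uint8(103)), (207, np.uint8(52)), (208, np.uint8(38)), (209, np.uint8(42)), (210, np.uint8(47)), (211, np.uint8(67)), (212, np.uint8(89)), (213, np.uint8(88))]
```

Call:
step_arm --commands '[0.15, 0, 0, 0, 0, -0.2, 0, 0, -0.31, 1.47, 0, 0, 0, 0, 0, -0.31, 1.47, 0, 0, 0, 0, 0, -0.31, 1.47, 0, 0, 0, 0, 0, -0.21, 0.98, 0, 0, 0, 0, 0, 0, 0, 0, 0, 0, 0, 0, 0, 0, 0, 0, 0, 0]'

```text
time: 9.55
ee_pos: [0.447, 0.2028, 0.2169]
ee_rot: [0.061, 0.564, 0.819, 0.087]
force: [0.1, 0.5, -2.5]
grip_width: 0.0113
grasp_force: 59.4
```

```bash
cat >> h.py <<'E'
def mod():
    s=arm.observe();r=rot(s["ee_rot"]);mr=r*tr.inv();mo=s["ee_pos"]+mr.apply(-tp/1e3)
    print("t",s["time"],"mod in dock",(DOCK[1].inv().apply(mo-DOCK[0])*1e3).round(1),(DOCK[1].inv()*mr).as_rotvec(True).round(2),"F dock",DOCK[1].inv().apply(s["force"]).round(1),"M",s["moment"].round(2),s["grip_width"])
E
python3 -c "
from h import *
mod()"
```

```text
t 9.55 mod in dock [ 0.5  0.2 56.7] [-0.06 -0.14  0.06] F dock [ 0.3  0.5 -2.5] M [-0.17  0.31 -0.06] 0.011331076486462421
```

Call:
step_arm --commands '[-0.05, -0.2, 0.98, 0, 0, 0, 0, 0, -0.21, 0.98, 0, 0, 0, 0, 0, -0.1, 0.5, 0, 0, 0, 0, 0, -0.1, 0.5, 0, 0, 0, 0, 0, 0, 0, 0, 0, 0, 0]'

```text
time: 9.97
ee_pos: [0.4474, 0.2025, 0.1863]
ee_rot: [0.06, 0.564, 0.819, 0.087]
force: [-0.2, -0.1, -3.5]
grip_width: 0.0111
grasp_force: 59.3
```

```bash
python3 -c "
from h import *
mod()"
```

```text
t 9.9667 mod in dock [ 0.7 -0.2 26.1] [-0.06 -0.13  0.09] F dock [-0.2  0.  -3.5] M [-0.14  0.31  0.01] 0.011090980081891159
```

Call:
step_arm --commands '[0, -0.1, 0.5, 0, 0, 0, 0, 0, -0.1, 0.5, 0, 0, 0, 0, 0, -0.04, 0.2, 0, 0, 0, 0, 0, 0, 0, 0, 0, 0, 0, 0, 0, 0, 0, 0, 0, 0]'

```text
time: 10.38
ee_pos: [0.4476, 0.2026, 0.1742]
ee_rot: [0.061, 0.564, 0.819, 0.087]
force: [0.5, -0.0, -3.0]
grip_width: 0.0112
grasp_force: 59.3
```

```bash
python3 -c "
from h import *
mod()"
```

```text
t 10.3833 mod in dock [ 0.9 -0.2 14. ] [-0.06 -0.13  0.09] F dock [ 0.5 -0.2 -3. ] M [-0.23  0.29 -0.  ] 0.011159624693019267
```

Call:
step_arm --commands '[0, -0.1, 0.2, 0, 0, 0, 0, 0, -0.06, 0.2, 0, 0, 0, 0, 0, 0, 0, 0, 0, 0, 0, 0, 0, 0, 0, 0, 0, 0]'

```text
time: 10.72
ee_pos: [0.4471, 0.2024, 0.1702]
ee_rot: [0.061, 0.564, 0.819, 0.087]
force: [-0.2, -0.0, -0.0]
grip_width: 0.0114
grasp_force: 59.8
```

```bash
python3 -c "
from h import *
mod()"
```

```text
t 10.7167 mod in dock [ 0.5 -0.2 10.1] [-0.07 -0.19  0.09] F dock [-0.2  0.1 -0. ] M [-0.1   0.28 -0.05] 0.011392882665929202
```

Call:
step_arm --commands '[0, -0.02, 0.1, 0, 0, 0, 0, 0, -0.02, 0.1, 0, 0, 0, 0, 0, 0, 0, 0, 0, 0, 0, 0, 0, 0, 0, 0, 0, 0]'

```text
time: 11.05
ee_pos: [0.4472, 0.2026, 0.1702]
ee_rot: [0.062, 0.564, 0.819, 0.088]
force: [-11.1, -2.7, 21.8]
grip_width: 0.0113
grasp_force: 63.3
```

```bash
python3 -c "
from h import *
mod()"
```

```text
t 11.05 mod in dock [ 1.1 -0.1 10.2] [-0.1  -0.33  0.12] F dock [-11.3   1.4  21.8] M [-0.39  1.35 -0.07] 0.011294422153924873
```

Call:
step_arm --commands '[0, 0, 0, 0, 0, 0, 0.4, 0, 0, 0, 0, 0, 0, 0.4, 0, 0, 0, 0, 0, 0, 0.4, 0, 0, -1.5, 0, 0, 0, 0.4, 0, 0, -2, 0, 0, 0, 0.4, 0, 0, -2, 0, 0, 0, 0.4, 0, 0, -2, 0, 0, 0, 0.4, 0, 0, -1, 0, 0, 0, 0.4, 0, 0, 0, 0, 0, 0, 0.4]'

```text
time: 11.8
ee_pos: [0.4307, 0.1962, 0.253]
ee_rot: [0.062, 0.564, 0.819, 0.089]
force: [-0.1, -0.9, 0.6]
grip_width: 0.0342
grasp_force: 0.0
```

```bash
cat >> h.py <<'E'
PIN=(np.array([478,-72.8,0])/1e3,R.from_euler('z',-24.5,degrees=True))
t0=toolrot(0)
E
python3 - <<'E'
from h import *
mod()
plan((at(PIN,[0,-16,110]),PIN[1]*t0),12,.45)
E
```

```text
t 11.8 mod in dock [-16.4  -0.3  93. ] [-0.11 -0.38  0.1 ] F dock [-0.4 -0.8  0.6] M [-0.05  0.14  0.06] 0.03418302226181269
residual mm [-0.  0. -0.] dist 320 turn 47.0
-2.33, -0.77, 1.06, 1, -0.4, 3.8, 0.45,
-2.36, -0.6, 1.08, 1, -0.4, 3.7, 0.45,
-2.39, -0.42, 1.11, 0.9, -0.4, 3.8, 0.45,
-2.4, -0.25, 1.13, 1, -0.4, 3.8, 0.45,
-2.41, -0.07, 1.15, 1, -0.4, 3.7, 0.45,
-2.4, 0.11, 1.17, 1, -0.4, 3.8, 0.45,
-2.37, 0.29, 1.18, 1, -0.4, 3.8, 0.45,
-2.34, 0.46, 1.19, 1, -0.4, 3.8, 0.45,
-2.3, 0.64, 1.19, 0.9, -0.4, 3.7, 0.45,
-2.25, 0.8, 1.21, 1, -0.4, 3.8, 0.45,
-2.17, 0.97, 1.2, 1, -0.4, 3.8, 0.45,
-2.1, 1.14, 1.19, 1, -0.4, 3.7, 0.45,
```

Call:
step_arm --commands '[-2.3, -0.8, 0, 1, -0.4, 3.8, 0.45, -2.4, -0.6, 0.5, 1, -0.4, 3.7, 0.45, -2.4, -0.4, 1.2, 0.9, -0.4, 3.8, 0.45, -2.4, -0.3, 1.3, 1, -0.4, 3.8, 0.45, -2.4, -0.1, 1.3, 1, -0.4, 3.7, 0.45, -2.4, 0.1, 1.3, 1, -0.4, 3.8, 0.45, -2.4, 0.3, 1.3, 1, -0.4, 3.8, 0.45, -2.3, 0.5, 1.3, 1, -0.4, 3.8, 0.45, -2.3, 0.6, 1.3, 0.9, -0.4, 3.7, 0.45, -2.2, 0.8, 1.3, 1, -0.4, 3.8, 0.45]'

```text
time: 12.63
ee_pos: [0.4605, -0.042, 0.1365]
ee_rot: [0.009, 0.805, 0.594, 0.013]
force: [0.5, 0.6, -0.1]
grip_width: 0.0386
grasp_force: 0.0
```

Call:
step_arm --commands '[-2.2, 1, 1.3, 1, -0.4, 3.8, 0.45, -2.1, 1.1, 1.2, 1, -0.4, 3.7, 0.45, 0, 0, 0, 0, 0, 0, 0.45, 0, 0, 0, 0, 0, 0, 0.45, 0, 0, 0, 0, 0, 0, 0.45]'

```text
time: 13.05
ee_pos: [0.4671, -0.0879, 0.1128]
ee_rot: [-0.001, 0.841, 0.542, -0.002]
force: [-0.1, -0.2, -0.7]
grip_width: 0.0386
grasp_force: 0.0
```

Run:
```python
from h import *
I={n:arm.capture(n) for n in CI}
for n in CI: cv2.imwrite(f"pics/{n}2.png",I[n])
T=[]
for n,(x,y) in(("side",(180,190)),("top",(200,195))):
    t=cv2.resize(I[n][y:y+80,x:x+160],None,fx=5,fy=5,interpolation=2)[:300*1+100]
    T.append(cv2.resize(t,(600,300)))
cv2.imwrite("pics/p2.png",np.vstack(T))
s=arm.observe();print(s["time"],s["ee_pos"],s["q"].round(2))
plan((at(PIN,[0,-16,25]),PIN[1]*t0),6,.45)
```

```text
13.15 [ 0.4672049  -0.08751814  0.11346128] [-0.43  0.42  1.71 -0.    1.02 -0.01]
residual mm [0. 0. 0.] dist 89 turn 0.2
0.03, 0.07, 1.47, 0, 0, 0, 0.45,
0.04, 0.06, 1.48, -0.1, 0, 0, 0.45,
0.03, 0.07, 1.47, 0, 0.1, 0.1, 0.45,
0.03, 0.06, 1.48, 0, 0, 0, 0.45,
0.03, 0.07, 1.47, -0.1, 0, 0, 0.45,
0.03, 0.06, 1.48, 0, 0, 0, 0.45,
```

View pics/p2.png

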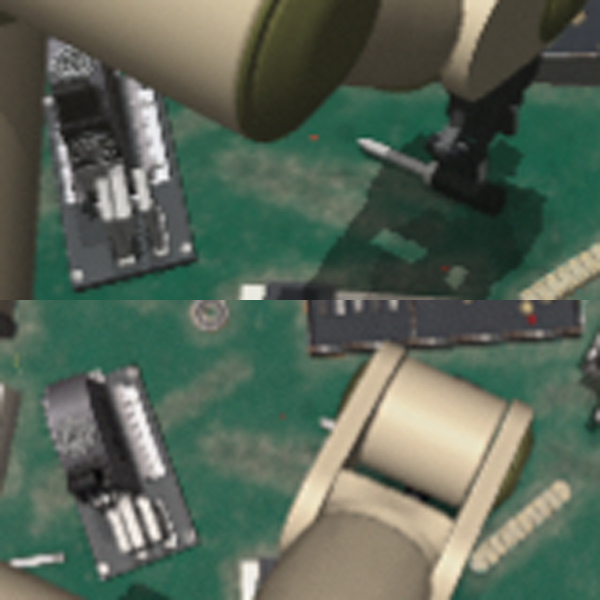

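The module stands in the dock with its eye between the cheeks, at side panel (115,195) and top panel (125,525). The pin lies under the gripper as expected. Going down for the pin.

Call:
step_arm --commands '[0.05, 0.1, 1.5, 0, 0, 0, 0.45, 0.05, 0.1, 1.5, 0, 0, 0, 0.45, 0, 0.1, 1.5, 0, 0, 0, 0.45, 0.05, 0.1, 1.5, 0, 0, 0, 0.45, 0, 0, 1.3, 0, 0, 0, 0.45, 0, 0, 1.0, 0, 0, 0, 0.45, 0, 0, 0, 0, 0, 0, 0.45, 0, 0, 0, 0, 0, 0, 0.45]'

```text
time: 13.82
ee_pos: [0.4713, -0.0881, 0.0305]
ee_rot: [-0.001, 0.841, 0.542, -0.002]
force: [0.9, 0.4, 0.2]
grip_width: 0.0384
grasp_force: 0.0
```

Run:
```python
from h import *
s=arm.observe();print(s["ee_pos"],s["force"].round(1))
plan((at(PIN,[0,-16,25]),PIN[1]*t0),1,.45)
```

```text
[ 0.47126669 -0.08809098  0.03054255] [0.9 0.4 0.2]
residual mm [ 0.  0. -0.] dist 6 turn 0.3
0.07, -0.02, 0.55, -0.2, 0.1, 0.1, 0.45,
```

Call:
step_arm --commands '[0, 0, 0.3, 0, 0, 0, 0.45, 0, 0, 0.2, 0, 0, 0, 0.45, 0, 0, 0, 0, 0, 0, 0.3, 0, 0, 0, 0, 0, 0, 0.1, 0, 0, 0, 0, 0, 0, 0, 0, 0, 0, 0, 0, 0, 0, 0, 0, 0, 0, 0, 0, 0]'

```text
time: 14.4
ee_pos: [0.4714, -0.0887, 0.0258]
ee_rot: [-0.001, 0.841, 0.541, -0.002]
force: [-0.4, 0.5, 6.2]
grip_width: 0.0185
grasp_force: 58.8
```

Call:
step_arm --commands '[0, 0, -1.5, 0, 0, 0, 0, 0, 0, -3, 0, 0, 0, 0, 0, 0, -3, 0, 0, 0, 0, 0, 0, -3, 0, 0, 0, 0, 0, 0, -2, 0, 0, 0, 0, 0, 0, 0, 0, 0, 0, 0, 0, 0, 0, 0, 0, 0, 0]'

```text
time: 14.98
ee_pos: [0.4718, -0.0887, 0.1506]
ee_rot: [-0.0, 0.841, 0.541, -0.001]
force: [0.0, 0.1, -2.8]
grip_width: 0.0185
grasp_force: 58.7
```

```bash
cat >> h.py <<'E'
# pin held: TCP at pin (0,YP,ZP)
g=(np.array([.4714,-.0887,.0258]));YP=PIN[1].inv().apply(g-PIN[0])[1]*1e3;ZP=25.8
def pgoal(dx,y0,dz): return at(DOCK,[-89+dx,y0+YP,54+ZP+dz]),DOCK[1]*t0
def pin():
    s=arm.observe();r=rot(s["ee_rot"])*t0.inv();o=s["ee_pos"]+r.apply([0,-YP/1e3,-ZP/1e3]);P=(o,r)
    print("t",s["time"],"pin tip rel hole, dock mm",(DOCK[1].inv().apply(at(P,[0,100,10])-at(DOCK,[-89,-10,64]))*1e3).round(1),"rot",(DOCK[1].inv()*r).as_rotvec(True).round(2),"F dock",DOCK[1].inv().apply(s["force"]).round(1),"M",s["moment"].round(2),round(s["grip_width"],4))
    return P
E
python3 - <<'E'
from h import *
print(YP);pin()
c=plan((pgoal(0,-150,0)[0]+[0,0,.03],pgoal(0,0,0)[1]),10,0)
E
```

```text
-17.20535960846821
t 14.9833 pin tip rel hole, dock mm [  43.6 -188.6   70.6] rot [ -0.07   0.16 -45.28] F dock [ 0.1  0.1 -2.8] M [-0.01  0.05 -0.01] 0.0185
residual mm [ 0. -0.  0.] dist 127 turn 45.3
1.08, -0.53, 0.41, 0, 0, -4.5, 0,
1.13, -0.44, 0.4, 0, 0, -4.6, 0,
1.15, -0.35, 0.41, 0, 0, -4.5, 0,
1.18, -0.26, 0.41, -0.1, 0, -4.5, 0,
1.19, -0.17, 0.4, 0, 0, -4.5, 0,
1.21, -0.07, 0.41, 0, 0, -4.6, 0,
1.2, 0.02, 0.41, 0, 0, -4.5, 0,
1.2, 0.12, 0.4, 0, 0, -4.5, 0,
1.19, 0.21, 0.41, -0.1, 0.1, -4.5, 0,
1.17, 0.31, 0.41, 0, 0, -4.6, 0,
```

Call:
step_arm --commands '[1.1, -0.5, 0.4, 0, 0, -4.5, 0, 1.1, -0.45, 0.4, 0, 0, -4.6, 0, 1.15, -0.35, 0.4, 0, 0, -4.5, 0, 1.2, -0.25, 0.4, 0, 0, -4.5, 0, 1.2, -0.15, 0.4, 0, 0, -4.5, 0, 1.2, -0.05, 0.4, 0, 0, -4.6, 0, 1.2, 0, 0.4, 0, 0, -4.5, 0, 1.2, 0.1, 0.4, 0, 0, -4.5, 0, 1.2, 0.2, 0.4, 0, 0, -4.5, 0, 1.2, 0.3, 0.4, 0, 0, -4.6, 0]'

```text
time: 15.82
ee_pos: [0.4674, 0.0328, 0.1084]
ee_rot: [-0.003, 0.566, 0.824, -0.002]
force: [-0.1, 0.2, -2.4]
grip_width: 0.0185
grasp_force: 58.7
```

Call:
step_arm --commands '[0, 0, 1, 0, 0, 0, 0, 0, 0, 1, 0, 0, 0, 0, 0, 0, 0, 0, 0, 0, 0, 0, 0, 0, 0, 0, 0, 0, 0, 0, 0, 0, 0, 0, 0]'

```text
time: 16.23
ee_pos: [0.468, 0.0321, 0.0899]
ee_rot: [-0.002, 0.568, 0.823, -0.002]
force: [-0.6, -0.6, -1.5]
grip_width: 0.0185
grasp_force: 58.7
```

Run:
```python
from h import *
P=pin();plan(pgoal(0,-150,0),1,0)
I={n:arm.capture(n) for n in CI}
T=[]
for n in CI:
    a,b=proj(n,at(P,[0,96,10]))[0],proj(n,at(P,[0,40,10]))[0];print(n,"tip/collar px pred",a.round(1),b.round(1),"tip true",proj(n,at(P,[0,100,10]))[0].round(1))
    x,y=int(min(a[0],b[0])-8),int(min(a[1],b[1])-8);box=(x,y,int(abs(a[0]-b[0])+16),int(abs(a[1]-b[1])+16))
    c=blob(I[n],box,lambda h:(h[...,1]<60)&(h[...,2]>130));w=rect(n,c,at(P,[0,0,10])[2]);print(w)
    cv2.imwrite(f"pics/{n}3.png",I[n])
    x,y=int(a[0]-50),int(a[1]-35);t=cv2.resize(I[n][y:y+60,x:x+80],None,fx=5,fy=5,interpolation=2)
    q=np.round((np.array([a,b])-[x,y]+.5)*5).astype(int);[cv2.circle(t,tuple(map(int,v)),2,(0,0,255),-1) for v in q]
    for z,col in((64,(0,255,0)),): v=np.round((proj(n,at(DOCK,[-89,-28,z]))[0]-[x,y]+.5)*5).astype(int);cv2.circle(t,tuple(map(int,v)),4,col,1)
    T.append(t)
cv2.imwrite("pics/p3.png",np.hstack(T))
```

```text
t 16.2333 pin tip rel hole, dock mm [ -0.4 -39.6  10.3] rot [0.1  0.28 0.01] F dock [-0.7 -0.3 -1.5] M [-0.02 -0.02  0.02] 0.0185
residual mm [-0.  -0.1  0. ] dist 10 turn 0.3
-0.04, 0.04, 1.01, -0.3, -0.1, 0, 0,
side tip/collar px pred [227.5 239.7] [247.1 234.9] tip true [226.1 240. ]
(array([451.2, 159.9]), array([44.6, 17. ]), 13.9, [[427.5, 162.8000030517578], [431.6000061035156, 146.3000030517578], [474.79998779296875, 157.0], [470.79998779296875, 173.60000610351562]])
top tip/collar px pred [248.7 250.1] [264.4 244.1] tip true [247.6 250.5]
(array([442.9, 119.6]), array([70.5, 98.7]), 1.9, [[406.0, 167.8000030517578], [409.29998779296875, 69.0999984741211], [479.70001220703125, 71.4000015258789], [476.5, 170.10000610351562]])
```

View pics/p3.png

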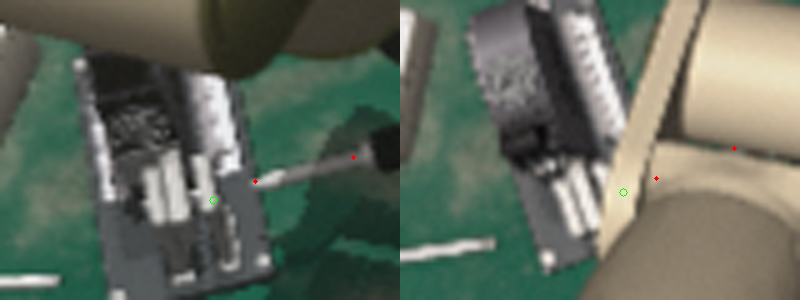

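Run:
```python
from h import *
P=pin();g=cv2.imread("pics/side3.png").astype(float)
# reddish/neutral vs green background: use R channel relative to G
v=g[...,2]-0.6*g[...,1]
u=proj("side",[at(P,[0,y,10]) for y in range(50,93,4)])
d=(u[0]-u[-1])/np.linalg.norm(u[0]-u[-1]);n=np.array([-d[1],d[0]])
t=np.arange(-6,6.01,.25);off=[]
for p in u:
    q=(p+t[:,None]*n).astype(np.float32);prof=cv2.remap(v.astype(np.float32),q[:,:1],q[:,1:],cv2.INTER_CUBIC)[:,0]
    w=np.clip(prof-(prof.min()+prof.max())/2,0,None);off.append((w*t).sum()/w.sum())
print("normal",n.round(2),"px off",np.round(off,2),"mean",np.mean(off))
e=proj("side",[at(P,[1,70,10]),at(P,[0,70,11])])-proj("side",at(P,[0,70,10]));print("px per mm x,z along n",(e@n).round(3))
for m in(-1,): pass
h=cv2.imread("pics/side3.png");c=blob(h,(203,236,8,15),lambda q:(q[...,1]<60)&(q[...,2]>175),8);print(rect("side",c,.082)[:3])
```

```text
t 16.3333 pin tip rel hole, dock mm [ -0.1 -39.7  10.7] rot [0.06 0.21 0.01] F dock [ 0.   0.2 -1.1] M [-0.05 -0.02 -0.02] 0.0185
normal [0.24 0.97] px off [ 0.51 -0.7  -0.8   0.36  0.53  0.63  0.61  0.68  0.33  0.6   0.74] mean 0.3185165276055242
px per mm x,z along n [-0.305 -0.18 ]
(array([408.8, 189.6]), array([32.3,  7.9]), 21.0)
```

Call:
step_arm --commands '[0, 0.12, 0.55, 0, 0, 0, 0, 0, 0, 0.5, 0, 0, 0, 0, 0, 0, 0, 0, 0, 0, 0, 1, 0, 0, 0, 0, 0, 0, 1, 0, 0, 0, 0, 0, 0, 0.6, 0, 0, 0, 0, 0, 0, 0, 0, 0, 0, 0, 0, 0]'

```text
time: 16.92
ee_pos: [0.4596, 0.0583, 0.08]
ee_rot: [-0.002, 0.567, 0.824, -0.001]
force: [0.3, 0.2, -1.2]
grip_width: 0.019
grasp_force: 58.6
```

```bash
python3 -c "
from h import *
pin()"
```

```text
t 16.9167 pin tip rel hole, dock mm [  0.8 -12.    0.3] rot [0.07 0.2  0.11] F dock [ 0.4  0.1 -1.2] M [ 0.06 -0.12 -0.11] 0.019
```

Call:
step_arm --commands '[0.5, 0, 0, 0, 0, 0, 0, 0.5, 0, 0, 0, 0, 0, 0, 0, 0, 0, 0, 0, 0, 0, 0, 0, 0, 0, 0, 0, 0]'

```text
time: 17.25
ee_pos: [0.4562, 0.0665, 0.0798]
ee_rot: [-0.002, 0.567, 0.823, -0.002]
force: [0.1, -0.3, -1.6]
grip_width: 0.0188
grasp_force: 59.2
```

```bash
python3 -c "
from h import *
pin()"
```

```text
t 17.25 pin tip rel hole, dock mm [ 0.6 -3.2  0.1] rot [0.08 0.27 0.07] F dock [-0.  -0.4 -1.6] M [-0.05 -0.01  0.01] 0.0188
```

Call:
step_arm --commands '[0.5, 0, 0, 0, 0, 0, 0, 0.5, 0, 0, 0, 0, 0, 0, 0.5, 0, 0, 0, 0, 0, 0, 0, 0, 0, 0, 0, 0, 0, 0, 0, 0, 0, 0, 0, 0]'

```text
time: 17.67
ee_pos: [0.451, 0.0806, 0.0798]
ee_rot: [-0.002, 0.567, 0.823, -0.001]
force: [-0.2, 0.2, -1.5]
grip_width: 0.0187
grasp_force: 59.2
```

```bash
python3 -c "
from h import *
pin()"
```

```text
t 17.6667 pin tip rel hole, dock mm [ 0.8 11.8  0.1] rot [0.07 0.24 0.07] F dock [-0.1  0.3 -1.5] M [-0.03 -0.05 -0.03] 0.0187
```

Call:
step_arm --commands '[0.5, 0, 0, 0, 0, 0, 0, 0.5, 0, 0, 0, 0, 0, 0, 0.6, 0, 0, 0, 0, 0, 0, 0.6, 0, 0, 0, 0, 0, 0, 0.6, 0, 0, 0, 0, 0, 0, 0, 0, 0, 0, 0, 0, 0, 0, 0, 0, 0, 0, 0, 0]'

```text
time: 18.25
ee_pos: [0.4411, 0.1068, 0.0799]
ee_rot: [-0.002, 0.567, 0.824, -0.001]
force: [-0.1, -0.7, -0.8]
grip_width: 0.0185
grasp_force: 59.2
```

```bash
python3 -c "
from h import *
pin()"
```

```text
t 18.25 pin tip rel hole, dock mm [ 0.8 39.9  0.2] rot [0.06 0.23 0.08] F dock [-0.3 -0.6 -0.8] M [-0.05 -0.    0.03] 0.0185
```

Through all three with no resistance. Now I'll seat the collar until contact.

Call:
step_arm --commands '[0.3, 0, 0, 0, 0, 0, 0, 0.2, 0, 0, 0, 0, 0, 0, 0.2, 0, 0, 0, 0, 0, 0, 0, 0, 0, 0, 0, 0, 0, 0, 0, 0, 0, 0, 0, 0]'

```text
time: 18.67
ee_pos: [0.4397, 0.1114, 0.0801]
ee_rot: [0.0, 0.567, 0.824, -0.002]
force: [1.4, -14.7, -1.1]
grip_width: 0.019
grasp_force: 59.3
```

```bash
python3 -c "
from h import *
pin()"
```

```text
t 18.6667 pin tip rel hole, dock mm [ 1.1 44.6 -0. ] rot [-0.16  0.2   0.08] F dock [ -3.9 -14.2  -1.1] M [-2.23 -0.31  0.11] 0.019
```

Call:
step_arm --commands '[0.1, 0, 0, 0, 0, 0, 0, 0, 0, 0, 0, 0, 0, 0, 0, 0, 0, 0, 0, 0, 0, 0, 0, 0, 0, 0, 0, 0.4, 0, 0, 0, 0, 0, 0, 0.4, 0, 0, 0, 0, 0, 0, 0.4]'

```text
time: 19.17
ee_pos: [0.4384, 0.114, 0.0799]
ee_rot: [-0.002, 0.568, 0.823, -0.001]
force: [-0.1, 0.2, -0.0]
grip_width: 0.0343
grasp_force: 0.0
```

Call:
step_arm --commands '[0, 0, -1, 0, 0, 0, 0.4, 0, 0, -2, 0, 0, 0, 0.4, 0, 0, -3, 0, 0, 0, 0.4, -1, 0, -3, 0, 0, 0, 0.4, -3, 0, -3, 0, 0, 0, 0.4, -4, 0, -1, 0, 0, 0, 0.4, -4, 0, 0, 0, 0, 0, 0.4, -4, 0, 0, 0, 0, 0, 0.4, -4, 0, 0, 0, 0, 0, 0.4, -4, 0, 0, 0, 0, 0, 0.4]'

```text
time: 20.0
ee_pos: [0.5244, -0.1115, 0.2091]
ee_rot: [-0.002, 0.568, 0.823, -0.001]
force: [0.4, 0.8, 0.2]
grip_width: 0.0342
grasp_force: 0.0
```

Call:
step_arm --commands '[-4, 0, 0, 0, 0, 0, 0.4, -4, 0, 0, 0, 0, 0, 0.4, -2, 0, 0, 0, 0, 0, 0.4, 0, 0, 0, 0, 0, 0, 0.4]'

```text
time: 20.33
ee_pos: [0.5604, -0.207, 0.2079]
ee_rot: [-0.002, 0.569, 0.822, -0.001]
force: [-0.6, 0.5, -0.2]
grip_width: 0.0343
grasp_force: 0.0
```

Run:
```python
from h import *
s=arm.observe();print(s["time"],s["ee_pos"],s["force"].round(1))
I={n:arm.capture(n) for n in CI}
for n in CI: cv2.imwrite(f"pics/{n}4.png",I[n])
T=[cv2.resize(I[n][y:y+75,x:x+100],(400,300),interpolation=2) for n,x,y in(("side",180,195),("top",200,200),("side",360,155),("top",350,160))]
cv2.imwrite("pics/f.png",np.vstack([np.hstack(T[:2]),np.hstack(T[2:])]))
# collar against cheek: handle's dark/collar bright extent in the side view vs expected
P=(at(DOCK,[-89,-64,54]),DOCK[1])
for n in CI:print(n,"exp collar",proj(n,at(P,[0,36,10])).round(1),"handle end",proj(n,at(P,[0,-30,10])).round(1),"tip",proj(n,at(P,[0,100,10])).round(1))
```

```text
20.3333 [ 0.56037136 -0.20698744  0.2079403 ] [-0.6  0.5 -0.2]
side exp collar [[219.1 243.5]] handle end [[242.1 237.9]] tip [[196.4 249. ]]
top exp collar [[242.  252.8]] handle end [[260.4 245.9]] tip [[224.1 259.6]]
```

View pics/f.png

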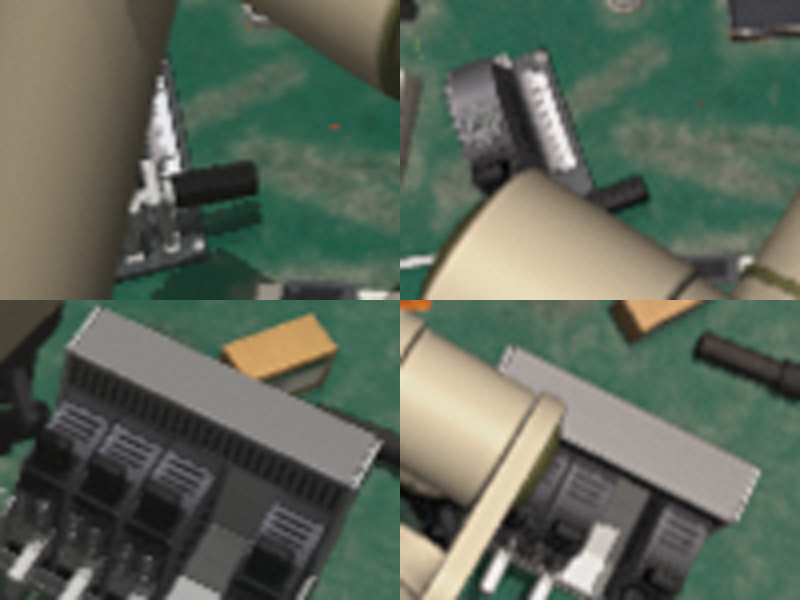

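Run:
```python
from h import *
# same profile along the pin axis: image 3 (held, known pose) and image 4 (released)
s3=(at(DOCK,[-89-.1,-10-39.7-100,64+10.7-10]),DOCK[1])
for nm,P in(("side3",s3),("side4",(at(DOCK,[-88.2,-64-1.7,54]),DOCK[1]))):
    g=cv2.cvtColor(cv2.imread(f"pics/{nm}.png"),6).astype(np.float32)
    ys=np.arange(-40,52,2)
    rows=[]
    for z in(10,13,16):
        u=proj("side",[at(P,[0,y,z]) for y in ys]).astype(np.float32)
        rows.append(cv2.remap(g,u[:,:1],u[:,1:],cv2.INTER_LINEAR)[:,0])
    m=np.mean(rows,0);print(nm,[(int(y),int(v)) for y,v in zip(ys,m)])
```

```text
side3 [(-40, 67), (-38, 59), (-36, 51), (-34, 46), (-32, 44), (-30, 52), (-28, 58), (-26, 61), (-24, 61), (-22, 64), (-20, 60), (-18, 53), (-16, 55), (-14, 54), (-12, 45), (-10, 31), (-8, 23), (-6, 22), (-4, 22), (-2, 23), (0, 22), (2, 21), (4, 22), (6, 22), (8, 21), (10, 23), (12, 23), (14, 23), (16, 22), (18, 21), (20, 21), (22, 23), (24, 23), (26, 26), (28, 47), (30, 84), (32, 107), (34, 100), (36, 86), (38, 80), (40, 80), (42, 80), (44, 77), (46, 76), (48, 77), (50, 80)]
side4 [(-40, 90), (-38, 89), (-36, 84), (-34, 70), (-32, 51), (-30, 39), (-28, 34), (-26, 33), (-24, 32), (-22, 33), (-20, 33), (-18, 34), (-16, 34), (-14, 33), (-12, 33), (-10, 34), (-8, 34), (-6, 35), (-4, 35), (-2, 35), (0, 35), (2, 35), (4, 34), (6, 35), (8, 36), (10, 36), (12, 35), (14, 35), (16, 36), (18, 36), (20, 36), (22, 36), (24, 46), (26, 80), (28, 148), (30, 173), (32, 159), (34, 125), (36, 153), (38, 184), (40, 198), (42, 197), (44, 190), (46, 187), (48, 186), (50, 175)]
```

Run:
```python
from h import *
c=plan((at(DOCK,[-88.5,-128,120]),DOCK[1]*t0),8,0);plan((at(DOCK,[-88.5,-128,76]),DOCK[1]*t0),3,0,c)
```

```text
residual mm [-0.1  0.   0. ] dist 304 turn 0.3
3.64, -0.01, 1.11, 0, 0, 0, 0,
3.63, -0.01, 1.12, -0.1, 0, 0, 0,
3.64, -0.01, 1.11, 0, -0.1, 0, 0,
3.64, -0.01, 1.11, 0, 0, 0, 0,
3.64, -0.01, 1.1, -0.1, 0, 0, 0,
3.64, -0.02, 1.11, 0, 0, 0, 0,
3.63, -0.01, 1.11, 0, 0, 0, 0,
3.64, -0.01, 1.11, -0.1, 0, 0, 0,
residual mm [0. 0. 0.] dist 44 turn 0.1
0, 0, 1.47, 0, 0, 0, 0,
0, -0.01, 1.46, 0, 0, 0, 0,
0, 0, 1.47, 0, 0, 0, 0,
```

Call:
step_arm --commands '[2, 0, 0.6, 0, 0, 0, 0, 3.6, 0, 1.1, 0, 0, 0, 0, 3.6, 0, 1.1, 0, 0, 0, 0, 3.6, 0, 1.1, 0, 0, 0, 0, 3.6, 0, 1.1, 0, 0, 0, 0, 3.6, 0, 1.1, 0, 0, 0, 0, 3.6, 0, 1.1, 0, 0, 0, 0, 3.6, 0, 1.1, 0, 0, 0, 0, 1.8, 0, 0.6, 0, 0, 0, 0, 0, 0, 0, 0, 0, 0, 0]'

```text
time: 21.27
ee_pos: [0.4527, 0.0718, 0.1196]
ee_rot: [-0.003, 0.565, 0.825, -0.002]
force: [-0.9, -0.2, -0.1]
grip_width: 0.0003
grasp_force: 0.0
```

Call:
step_arm --commands '[0, 0, 1.4, 0, 0, 0, 0, 0, 0, 1.5, 0, 0, 0, 0, 0, 0, 1.4, 0, 0, 0, 0, 0, 0, 0, 0, 0, 0, 0, 0, 0, 0, 0, 0, 0, 0]'

```text
time: 21.68
ee_pos: [0.4556, 0.0679, 0.0775]
ee_rot: [-0.002, 0.567, 0.823, -0.001]
force: [-1.3, 0.3, 0.7]
grip_width: 0.0
grasp_force: 0.0
```

```bash
cat >> h.py <<'E'
def tcp():
    s=arm.observe();print(s["time"],"TCP dock",(DOCK[1].inv().apply(s["ee_pos"]-DOCK[0])*1e3).round(1),"F",DOCK[1].inv().apply(s["force"]).round(1))
E
python3 -c "
from h import *
tcp()"
```

```text
21.6833 TCP dock [ -88.2 -128.9   77.5] F [-1.1  0.8  0.7]
```

Call:
step_arm --commands '[0.8, 0, 0, 0, 0, 0, 0, 0.6, 0, 0, 0, 0, 0, 0, 0.3, 0, 0, 0, 0, 0, 0, 0, 0, 0, 0, 0, 0, 0, 0, 0, 0, 0, 0, 0, 0]'

```text
time: 22.1
ee_pos: [0.4499, 0.0839, 0.0776]
ee_rot: [-0.001, 0.567, 0.823, -0.001]
force: [-0.6, 0.2, 0.6]
grip_width: 0.0001
grasp_force: 0.0
```

```bash
python3 -c "
from h import *
tcp()"
```

```text
22.1 TCP dock [ -87.8 -111.9   77.6] F [-0.5  0.4  0.6]
```

Call:
step_arm --commands '[0.3, 0, 0, 0, 0, 0, 0, 0.2, 0, 0, 0, 0, 0, 0, 0, 0, 0, 0, 0, 0, 0, 0, 0, 0, 0, 0, 0, 0]'

```text
time: 22.43
ee_pos: [0.4481, 0.0883, 0.0772]
ee_rot: [-0.002, 0.568, 0.823, -0.001]
force: [-0.2, 0.9, 0.4]
grip_width: -0.0003
grasp_force: 0.0
```

```bash
python3 -c "
from h import *
tcp()"
```

```text
22.4333 TCP dock [ -88.  -107.2   77.2] F [0.1 0.9 0.4]
```

Call:
step_arm --commands '[0.2, 0, 0, 0, 0, 0, 0, 0.1, 0, 0, 0, 0, 0, 0, 0, 0, 0, 0, 0, 0, 0, 0, 0, 0, 0, 0, 0, 0]'

```text
time: 22.77
ee_pos: [0.448, 0.0903, 0.0775]
ee_rot: [-0.0, 0.568, 0.823, -0.001]
force: [1.6, -6.1, 1.2]
grip_width: -0.0003
grasp_force: 3.2
```

```bash
python3 -c "
from h import *
tcp()"
```

```text
22.7667 TCP dock [ -87.4 -105.2   77.5] F [-0.6 -6.3  1.2]
```

Call:
step_arm --commands '[0.1, 0, 0, 0, 0, 0, 0, 0.1, 0, 0, 0, 0, 0, 0, 0, 0, 0, 0, 0, 0, 0, 0, 0, 0, 0, 0, 0, 0]'

```text
time: 23.1
ee_pos: [0.4486, 0.0911, 0.078]
ee_rot: [0.002, 0.567, 0.823, -0.001]
force: [4.1, -14.5, 1.5]
grip_width: -0.0002
grasp_force: 7.6
```

```bash
python3 -c "
from h import *
tcp()"
```

```text
23.1 TCP dock [ -86.6 -104.7   78. ] F [ -1.3 -15.    1.5]
```

Hard stop: the collar is up against the cheek. I'll back off and withdraw, then check the result by numbers.

Call:
step_arm --commands '[-1, 0, 0, 0, 0, 0, 0, -2, 0, 0, 0, 0, 0, 0, -2, 0, -1, 0, 0, 0, 0, -2, 0, -3, 0, 0, 0, 0, -3, 0, -3, 0, 0, 0, 0, -4, 0, -3, 0, 0, 0, 0, -4, 0, -1, 0, 0, 0, 0, -4, 0, 0, 0, 0, 0, 0, -2, 0, 0, 0, 0, 0, 0, 0, 0, 0, 0, 0, 0, 0]'

```text
time: 23.93
ee_pos: [0.5305, -0.1286, 0.1811]
ee_rot: [-0.001, 0.569, 0.822, -0.001]
force: [-1.1, 0.5, -0.5]
grip_width: 0.0001
grasp_force: 0.0
```

Run:
```python
from h import *
tcp();im=arm.capture("side");cv2.imwrite("pics/side5.png",im);g=cv2.cvtColor(im,6).astype(np.float32)
P=(at(DOCK,[-88.2,-65.7,54]),DOCK[1])
for zs in((4,7,10),(10,13,16)):
    m=np.mean([cv2.remap(g,*(lambda u:(u[:,:1],u[:,1:]))(proj("side",[at(P,[0,y,z]) for y in range(-40,52,2)]).astype(np.float32)),cv2.INTER_LINEAR)[:,0] for z in zs],0)
    print([(y,int(v)) for y,v in zip(range(-40,52,2),m) if y<-26 or y>20])
# neighbours and multimeter moved? image change since the start, away from the arm
a=cv2.imread("pics/side0.png");d=cv2.absdiff(a,im).max(2)
for n,(x,y,w,h) in{"multimeter":(205,145,28,42),"rack eyes L,a,b":(360,205,42,40),"end_r":(418,215,30,35)}.items():print(n,d[y:y+h,x:x+w].mean().round(1),(d[y:y+h,x:x+w]>40).mean().round(3))
```

```text
23.9333 TCP dock [ -87.9 -339.1  181.1] F [-0.8  0.8 -0.5]
[(-40, 98), (-38, 96), (-36, 93), (-34, 76), (-32, 57), (-30, 41), (-28, 37), (22, 35), (24, 36), (26, 60), (28, 108), (30, 157), (32, 152), (34, 140), (36, 142), (38, 172), (40, 191), (42, 195), (44, 178), (46, 169), (48, 158), (50, 148)]
[(-40, 91), (-38, 90), (-36, 87), (-34, 75), (-32, 54), (-30, 40), (-28, 34), (22, 37), (24, 43), (26, 71), (28, 144), (30, 177), (32, 168), (34, 132), (36, 157), (38, 186), (40, 200), (42, 198), (44, 191), (46, 188), (48, 188), (50, 178)]
multimeter 130.2 0.994
rack eyes L,a,b 7.3 0.023
end_r 5.6 0.002
```

Run:
```python
from h import *
a=cv2.imread("pics/top0.png");im=arm.capture("top");d=cv2.absdiff(a,im).max(2)
print("multimeter",(d[145:190,214:236]>40).mean().round(3))
print(arm.sign_off())
```

```text
multimeter 0.0
the job is handed in; nothing more can be done
None
```

The fan module stands home in the bench dock, and the lock pin is through both cheeks and the eye with its collar against the near cheek. Before/after images show the neighbouring modules and the multimeter unmoved. I handed the job in at about 24 s, having viewed 11 pictures, one over the limit of 10.

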